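Pour the blue stones into the mixing tub

ROBOT

A 6-joint arm with a two-finger parallel gripper is mounted at the origin on a cart in front of the work surface, level with it; the furniture and walls round the work are solid. World frame = base frame: x ahead of the robot, y to its left, z up, the work surface at z = 0. Lengths are in m, angles in rad, forces in N, time in s.
With the tool pointing down it reaches from about 0.25 to 0.775 m from the base axis. Payload 8.9 kg.
Tool frame: the origin (TCP) lies midway between the tips of the shut fingers; the grasp point (between the pads) lies 19 mm behind it (manip.grip_point_offset is the distance from the TCP to the grasp point, in m); z points along the fingers, x is the direction in which the jaws open and shut, and the axes are right-handed (so a half turn about z gives the same grasp; the last joint's range is limited). The gripper opens to 85 mm and grips with 20 to 120 N. Pads are 22 mm wide; open, the fingers measure 114 mm over their backs; the gripper's body (76 mm by 85 mm) begins 54 mm behind the grasp point. The pads swing forward as they close: fully open they stand 13 mm farther back than shut.
Start: joints at [1.07, 0.291, -0.153, 1.127, 0, 1.431], TCP at [0.186, 0.491, 0.231] pointing down, gripper open.
Joint ranges: [-2.52, 2.52], [-0.91, 1.74], [-1.3, 1.37], [-1.96, 2.02], [-1.52, 1.47], [-3.14, 3.14]. Speed limits (rad/s): [2.22, 2.22, 2.79, 3.14, 3.14, 3.14].

INTERFACE

Orientations are given as a unit quaternion [w, x, y, z].
In Python, from workcell import manip gives the robot as it stands.
- The arm moves only by the tool arm_command, never from a script. Its argument "deltas" is a list of rows, each an object with "angular": the turn, a rotation vector about the tool's x, y, z in units of 8 degrees (1.0 is 8 degrees), a list of three; "slide": the shift along the tool's x, y, z in units of 40 mm (1.0 is 40 mm), a list of three; "gripper": the gripper's target within -1 to 1 (fully open at 1, half-way at 0, shut at -1). A call has 1 to 5 rows; each row is the pose to reach, as a shift and turn from the pose commanded when the call began, along the tool's axes at that moment; what a row does not reach only later rows make up. A row lasts 1/8 s, in which the tool goes at most 62.5 mm and 10.7 degrees, less where a joint would pass 70% of its speed; a pose out of reach is approached as far as the arm can. A call with a gripper value outside its range is refused whole. The fingers move at their own pace and stop on an object; the grip force is fixed at half the most. Time passes only in rows, so rows that repeat a pose let the fingers close. It gives the time, the measured TCP pose, the force and the opening at its end, in the units of the state.
- manip.observe(): the state, without advancing time (a new reading comes with each control period).
- manip.grab_frame(name): name is "side" or "top" or "wrist"; returns a dict with "frame" (384x512x3 uint8, red, green, blue), "camera_matrix" (3x3 intrinsics, pixels), "world_to_cam" (4x4, takes a point from world to camera coordinates). Camera axes: x right, y down, z forward; pixel columns grow to the right and rows downward; lengths in m; the calibration is good to about 2 mm. A picture is of the moment at which its call begins. There is no depth.
- manip.close_job(): hands the job in, once; it reports no verdict.
Trained networks look in a picture, given as the dict that the camera call returned (one of the last four; its "shot" number tells which), for a name from the list of things; names that differ only in an ending like _2 or _b are one class to them, and where a whole thing is asked for, a point or a joint stands for the part that bears it (a point fixed in the world has none). Each returns a list of dicts, best first, with "p" (0 to 1); they miss things now and then, are a little off and sometimes report something else, mostly with a low value. They report only what shows in the picture. A call takes as long as a camera call. They do not tell look-alikes from the thing itself.
- manip.spot_in(picture, name): "xyz" ([x, y, z] in m, in world coordinates, good to about 4 mm: the middle of the surface that is visible of it).
The state is a dict: "time_s": time; "joints": joint angles; "qd": joint speeds; "joint_torque": joint torques, N m; "tcp_pos": TCP position; "orientation": TCP orientation; "wrist_force": force on the tool from outside, world axes, zero at the start; "moment": the same for the moment, N m; "gripper_width": finger opening in m.
Only numpy, scipy, OpenCV 4.12 (cv2) and the standard library are available. Lean on these libraries where they do the work, as an engineer would, in place of code of your own. Each camera call takes 0.05 s, during which the arm holds its last target. There are 200 camera calls.

TASK

Take the wooden lid off the white tub and lay it flat on the bench beside the tub, knob up. Pick up the clear beaker with the blue stones, tip all four stones from it into the tub without spilling any, and then stand the empty beaker upright in the foil tray. Leave the beaker of dark stones and the two small bottles beside it where they are.

Things in the scene. Friction and masses are not known exactly. Their poses are not given: they have to be found in the camera images.
- beaker_blue: clear straight-sided plastic beaker with thin grey rings at foot and rim, outside diameter 64 mm, height 90 mm, wall 3.5 mm, floor 5 mm thick, about 80 g, no handle; origin at the centre of its underside, z up along its axis; it holds the four blue stones (they lie in a single layer on its floor; the stones are rough and slide out of the tipped beaker reluctantly, so tip it far beyond level and jog it)
- beaker_dark: clear straight-sided plastic beaker with thin grey rings at foot and rim, outside diameter 64 mm, height 90 mm, wall 3.5 mm, floor 5 mm thick, about 80 g, no handle; origin at the centre of its underside, z up along its axis; the same beaker, but with three dark grey stones, about 20 mm each, on its floor; a bystander
- pot: white round plastic tub with reddish residue, fixed to the bench, 134 mm tall, outside diameter 134 mm at the rim and 106 mm at the foot; mouth about 124 mm wide; floor 5 mm thick; origin at the centre of its underside, z up
- lid: loose flat round plywood lid, diameter 140 mm, 8 mm thick, lying on the tub's rim at the start (underside about 134 mm above the bench); on top in its middle a dark wooden knob: a neck 16 mm across, then a head 24 mm in diameter from 18 to 38 mm above the underside; about 120 g; origin at the centre of its underside, z up through the knob
- tray: shallow tray folded from kitchen foil, does not move, 133 mm (its x) by 159 mm (its y) outside, rim 48 mm high, flat floor about 100 x 116 mm, 3 mm above the bench; origin at the centre of its underside
- bottle_1: yellow small capped bottle, 46 mm diameter, 108 mm tall, loose, origin at the centre of its underside; a bystander
- bottle_2: dark green small capped bottle, 46 mm diameter, 108 mm tall, loose, origin at the centre of its underside; a bystander
- blue_1: blue stone, 16 x 22 x 15 mm, 12 g, origin at the centre of its underside as it first lies; in beaker_blue at the start
- blue_2: blue stone, 16 x 22 x 15 mm, 12 g, origin at the centre of its underside as it first lies; in beaker_blue at the start
- blue_3: blue stone, 16 x 22 x 15 mm, 12 g, origin at the centre of its underside as it first lies; in beaker_blue at the start
- blue_4: blue stone, 16 x 22 x 15 mm, 12 g, origin at the centre of its underside as it first lies; in beaker_blue at the start
Things that resemble listed ones, but are neither listed nor needed, are in the scene too. There is more than one size of the tray; the job needs the larger. Several things have the shape of the lid; the one meant has the colours described above.

How it is judged:
By the outcome, as a careful person would: the job done as asked, in the order asked, and still so for the second after the job is handed in, with the robot touching nothing.
It also fails if it takes over 67 s, if anything falls off the work surface, if the arm or the gripper's body presses on something with over 40 N, if the wrist force passes 120 N, or if a joint passes its speed limit or range.

## Working session

There is one attempt and no reset: what is moved stays moved. The work goes in short steps, Python scripts to look and compute and a tool call to move; the robot and the scene stay as the last step left them, time stands still between calls to the robot, and variables do not carry over. Pictures are saved under pics/ and viewed, about 8 in all and at most 12, crops included, and the job is handed in when it is done.

Besides the shell and the picture viewer there is one more tool, called after "Request:" as name(argument=value, ...) on one line, values as JSON. arm_command: Moves the arm, as the interface text tells. Its arguments: {"type":"object","properties":{"deltas":{"type":"array","items":{"type":"object","properties":{"angular":{"type":"array","items":{"type":"number"}},"slide":{"type":"array","items":{"type":"number"}},"gripper":{"type":"number"}}}}},"required":["deltas"]}

```bash
mkdir -p pics
cat > h.py <<'E'
import numpy as np, cv2
from workcell import manip
from scipy.spatial.transform import Rotation as R
def save(n,p): cv2.imwrite(f"pics/{n}.png",p["frame"][:,:,::-1])
def proj(p,X):
    c=p["world_to_cam"]@np.r_[X,1]; u=p["camera_matrix"]@c[:3]; return (u[:2]/u[2]).round(0)
def back(p,uv,z):
    W=np.array(p["world_to_cam"]);K=np.array(p["camera_matrix"]);r=W[:3,:3].T@np.linalg.solve(K,[uv[0],uv[1],1]);c=-W[:3,:3].T@W[:3,3]
    return c+r*(z-c[2])/r[2]
E
python3 - <<'E'
from h import *
print(manip.observe()); 
ims=[]
for n in("top","side"):
    p=manip.grab_frame(n); ims.append(p["frame"])
    print(n,"cam",(-np.array(p["world_to_cam"])[:3,:3].T@np.array(p["world_to_cam"])[:3,3]).round(3))
    for o in("beaker_blue","beaker_dark","pot","lid","tray","bottle_1","bottle_2","blue_1"):
        for d in manip.spot_in(p,o)[:4]: print(n,o,round(d["p"],2),np.round(d["xyz"],3),proj(p,d["xyz"]))
    save(n+"0",p)
E
```

```text
{'time_s': 0.0, 'joints': array([ 1.06965165e+00,  2.91262793e-01, -1.54141575e-01,  1.12671294e+00,
       -4.11543124e-06,  1.43148790e+00]), 'qd': array([ 0.00111719, -0.00133868, -0.00035844,  0.00073918,  0.00018348,
       -0.00041671]), 'joint_torque': array([-2.70928676e-04, -5.37134600e+01,  3.31372046e+01,  1.56264816e-02,
       -2.03533318e-04, -4.50533162e-05]), 'tcp_pos': array([0.18562837, 0.49060429, 0.23073571]), 'orientation': array([ 2.98118909e-04,  8.22797542e-01,  5.68334205e-01, -5.89385837e-04]), 'wrist_force': array([0.19987189, 0.17288875, 0.5443041 ]), 'moment': array([-0.01380463, -0.03291489,  0.01035653]), 'gripper_width': 0.08534065517429262}
top cam [ 0.285 -0.152  1.54 ]
top beaker_blue 0.77 [0.433 0.064 0.041] [203. 217.]
top beaker_dark 0.72 [0.628 0.062 0.036] [205. 169.]
top lid 0.96 [ 0.498 -0.691  0.006] [388. 202.]
top lid 0.63 [ 0.506 -0.26   0.141] [286. 195.]
top lid 0.58 [0.436 0.065 0.042] [203. 216.]
top tray 0.96 [0.447 0.421 0.001] [118. 214.]
top tray 0.63 [0.512 0.245 0.008] [161. 198.]
top tray 0.27 [ 0.505 -0.262  0.145] [286. 195.]
side cam [ 0.618 -1.498  1.176]
side beaker_blue 0.76 [0.434 0.039 0.071] [225. 168.]
side beaker_dark 0.61 [0.627 0.04  0.068] [271. 171.]
side pot 0.89 [ 0.52  -0.316  0.072] [239. 226.]
side lid 0.88 [ 0.511 -0.269  0.14 ] [237. 203.]
side lid 0.71 [ 0.504 -0.7    0.01 ] [224. 328.]
side tray 0.77 [0.506 0.269 0.018] [245. 150.]
side tray 0.48 [0.441 0.43  0.014] [235. 132.]
side bottle_1 0.54 [ 0.617 -0.091  0.064] [267. 190.]
side bottle_1 0.44 [ 0.432 -0.078  0.07 ] [221. 185.]
side bottle_2 0.54 [ 0.617 -0.091  0.064] [267. 190.]
side bottle_2 0.44 [ 0.432 -0.078  0.07 ] [221. 185.]
```

Run:
```python
import cv2,numpy as np
t=cv2.imread("pics/top0.png");s=cv2.imread("pics/side0.png")
cv2.imwrite("pics/a.png",cv2.resize(t[100:300,90:420],None,fx=2.4,fy=2.4,interpolation=cv2.INTER_CUBIC))
cv2.imwrite("pics/b.png",cv2.resize(s[90:350,120:360],None,fx=2.3,fy=2.3,interpolation=cv2.INTER_CUBIC))
```

```text
(no output)
```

View pics/a.png

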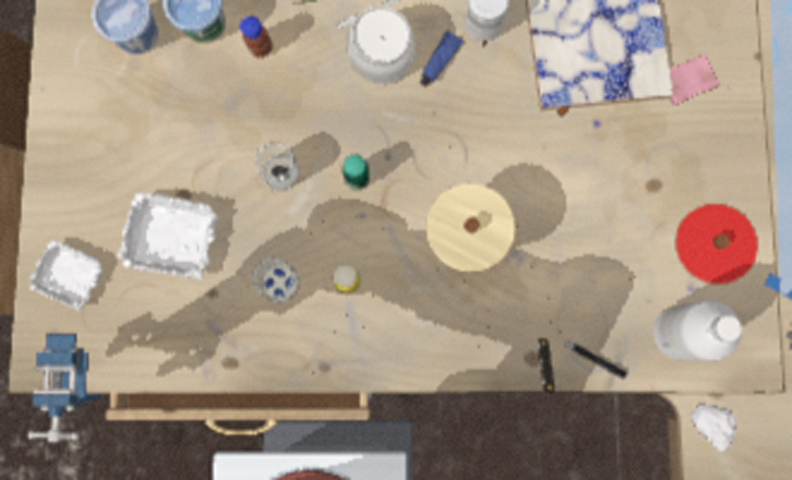

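View pics/b.png

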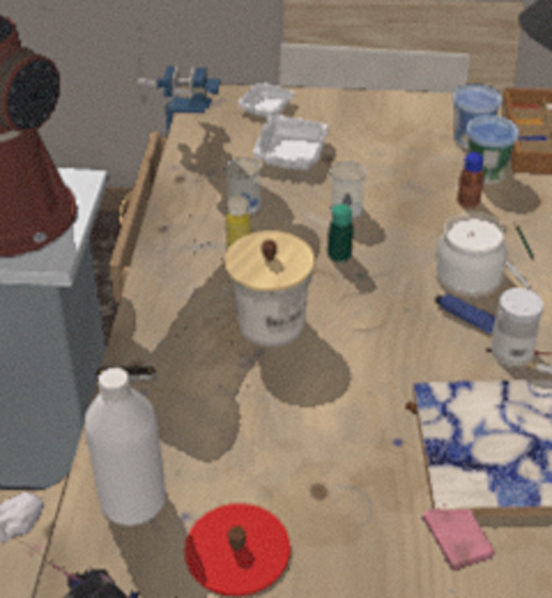

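The top view crop shows two lid-shaped things. One is a pale plywood disc with a dark knob on the tub, at crop (471,227), full (286,195). The other is a red disc lying on the bench at (716,243). Only the plywood one on the tub fits the description; both crops already show it enlarged. There are two trays at (168,235) and (66,273), and the (168,235) one is larger. The blue-stone beaker is at (277,281), the dark one at (277,165), and the bottles are at (346,278) and (355,170).

```bash
cat >> h.py <<'E'
def ori(psi,p,phi=0):
    psi,p=np.radians([psi,p]); z=np.array([np.cos(psi)*np.cos(p),np.sin(psi)*np.cos(p),-np.sin(p)]);x=np.array([-np.sin(psi),np.cos(psi),0])
    return R.from_matrix(np.c_[x,np.cross(z,x),z])*R.from_rotvec([0,0,np.radians(phi)])
def cur():
    s=manip.observe(); return s["tcp_pos"],R.from_quat(np.roll(s["orientation"],-1)),s
def go(pos,rot,frm=None):
    t,r,s=cur() if frm is None else frm
    print("slide",(r.inv().apply(np.array(pos)-t)/.04).round(3),"ang",(np.degrees((r.inv()*rot).as_rotvec())/8).round(3))
    return np.array(pos),rot,None
E
python3 - <<'E'
from h import *
p=manip.grab_frame("top")
f=lambda c,z:back(p,(90+c[0]/2.4,100+c[1]/2.4),z).round(3)
print("knob",f((472,225),.172),"lid",f((471,227),.142),"yel",f((346,275),.108),"grn",f((355,163),.108),"whitebottle",f((727,328),.2),f((680,330),0))
print("tray",[f(c,.048) for c in((138,194),(217,204),(200,275),(122,258))],"blue stones",f((278,281),.02),"rim",f((272,280),.09))
print("vise",f((60,345),.05))
a=go([.507,-.265,.26],ori(-27.6,90))
print(cur()[2]["joints"])
E
```

```text
knob [ 0.505 -0.261  0.172] lid [ 0.506 -0.261  0.142] yel [ 0.434 -0.064  0.108] grn [ 0.617 -0.077  0.108] whitebottle [ 0.346 -0.632  0.2  ] [ 0.351 -0.624  0.   ]
tray [array([0.578, 0.293, 0.048]), array([0.561, 0.159, 0.048]), array([0.441, 0.183, 0.048]), array([0.469, 0.314, 0.048])] blue stones [0.433 0.057 0.02 ] rim [0.428 0.057 0.09 ]
vise [0.325 0.408 0.05 ]
slide [-14.834  14.2    -0.718] ang [-0.     0.     0.858]
[ 1.06966163e+00  2.90719326e-01 -1.53397003e-01  1.12669676e+00
  2.20921741e-05  1.43152092e+00]
```

Request:
arm_command(deltas=[{"slide": [-14.83, 14.2, -0.72], "angular": [0, 0, 0.86], "gripper": 0.2}, {"slide": [-14.83, 14.2, -0.72], "angular": [0, 0, 0.86], "gripper": 0.2}, {"slide": [-14.83, 14.2, -0.72], "angular": [0, 0, 0.86], "gripper": 0.2}, {"slide": [-14.83, 14.2, -0.72], "angular": [0, 0, 0.86], "gripper": 0.2}, {"slide": [-14.83, 14.2, -0.72], "angular": [0, 0, 0.86], "gripper": 0.2}])

```text
time_s: 1.58
tcp_pos: [0.3085, 0.2019, 0.2426]
orientation: [0.0, 0.855, 0.518, 0.001]
wrist_force: [2.2, -0.9, 0.8]
gripper_width: 0.051
```

Run:
```python
from h import *
t,r,s=cur();print(t,s["joints"],s["gripper_width"],s["time_s"])
go([.505,-.261,.26],ori(-27.6,90))
```

```text
[0.30849608 0.20193621 0.24259312] [ 3.80598261e-01 -1.91484802e-02 -4.90134283e-01  1.09861000e+00
 -3.92289835e-05  8.61844886e-01] 0.05099847725247819 1.575
slide [-7.985  9.712 -0.434] ang [ 0.006 -0.006  0.003]
```

Request:
arm_command(deltas=[{"slide": [-7.98, 9.71, -0.43], "angular": [0, 0, 0], "gripper": 0.2}, {"slide": [-7.98, 9.71, -0.43], "angular": [0, 0, 0], "gripper": 0.2}, {"slide": [-7.98, 9.71, -0.43], "angular": [0, 0, 0], "gripper": 0.2}, {"slide": [-7.98, 9.71, -0.43], "angular": [0, 0, 0], "gripper": 0.2}, {"slide": [-7.98, 9.71, -0.43], "angular": [0, 0, 0], "gripper": 0.2}])

```text
time_s: 2.2
tcp_pos: [0.4305, -0.0862, 0.2533]
orientation: [0.0, 0.856, 0.518, 0.0]
wrist_force: [0.9, 0.8, 0.1]
gripper_width: 0.0508
```

Run:
```python
from h import *
t,r,s=cur();print(t,s["joints"],s["gripper_width"],s["time_s"])
p=manip.grab_frame("wrist")
for o in("lid","beaker_blue","bottle_1"):
    for d in manip.spot_in(p,o)[:3]: print(o,d["p"],np.round(d["xyz"],3))
go([.505,-.261,.20],ori(-27.6,90))
```

```text
[ 0.43045034 -0.08622302  0.25327662] [-3.64695273e-01  1.13149019e-01 -3.20688627e-01  1.13602222e+00
  2.28584888e-04  1.17736678e-01] 0.050767740589731034 2.2
lid 0.6 [ 0.459 -0.247  0.142]
beaker_blue 0.74 [0.437 0.067 0.059]
bottle_1 0.65 [ 0.426 -0.061  0.102]
slide [-3.021  3.717  1.313] ang [-0.006 -0.001 -0.02 ]
```

Request:
arm_command(deltas=[{"slide": [-3.02, 3.72, 0.5], "gripper": 0.2, "angular": [0, 0, 0]}, {"slide": [-3.02, 3.72, 0.5], "gripper": 0.2, "angular": [0, 0, 0]}, {"slide": [-3.02, 3.72, 0.5], "gripper": 0.2, "angular": [0, 0, 0]}, {"slide": [-3.02, 3.72, 0.5], "gripper": 0.2, "angular": [0, 0, 0]}])

```text
time_s: 2.9
tcp_pos: [0.5065, -0.2614, 0.2316]
orientation: [-0.0, 0.856, 0.517, -0.0]
wrist_force: [1.0, 0.2, 0.2]
gripper_width: 0.0515
```

Run:
```python
from h import *
t,r,s=cur();print(t,s["joints"],s["qd"].round(2),s["time_s"])
p=manip.grab_frame("wrist");save("w1",p)
W=np.array(p["world_to_cam"]);print("cam",(-W[:3,:3].T@W[:3,3]).round(3))
for d in manip.spot_in(p,"lid")[:3]: print(d["p"],np.round(d["xyz"],3),proj(p,d["xyz"]))
print(proj(p,[.505,-.261,.172]),proj(p,t))
go([.505,-.261,.149],ori(-27.6,90))
```

```text
[ 0.50645908 -0.26142361  0.23163547] [-6.04625230e-01  3.77408219e-01 -2.72685229e-02  1.16720884e+00
 -2.42575037e-04 -1.21637245e-01] [ 0.    0.01  0.03  0.04  0.02 -0.01] 2.9
cam [ 0.432 -0.223  0.375]
0.8 [ 0.497 -0.258  0.139] [254. 182.]
0.65 [ 0.53  -0.649  0.009] [ 13. 300.]
[255. 208.] [256. 255.]
slide [-0.054  0.013  2.086] ang [-0.011 -0.003  0.002]
```

View pics/w1.png

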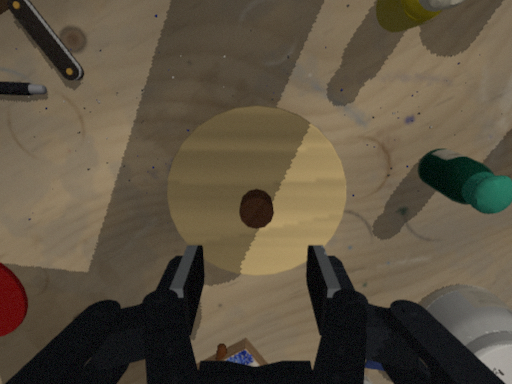

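The wrist view shows the plywood lid centred at about (257,190). Its knob is at (257,207), which matches the prediction of (255,208), so I go down and grip it.

Request:
arm_command(deltas=[{"slide": [-0.05, 0.01, 1.3], "angular": [0, 0, 0], "gripper": 0.2}, {"slide": [-0.05, 0.01, 2.08], "angular": [0, 0, 0], "gripper": 0.2}, {"slide": [-0.05, 0.01, 2.08], "angular": [0, 0, 0], "gripper": -1}, {"slide": [-0.05, 0.01, 2.08], "angular": [0, 0, 0], "gripper": -1}, {"slide": [-0.05, 0.01, 2.08], "angular": [0, 0, 0], "gripper": -1}])

```text
time_s: 3.62
tcp_pos: [0.506, -0.262, 0.1515]
orientation: [0.001, 0.855, 0.518, 0.001]
wrist_force: [0.2, 0.0, -1.0]
gripper_width: 0.0222
```

Request:
arm_command(deltas=[{"slide": [0, 0, 0], "angular": [0, 0, 0], "gripper": -1}, {"slide": [0, 0, -0.5], "angular": [0, 0, 0], "gripper": -1}, {"slide": [0, 0, -1.4], "angular": [0, 0, 0], "gripper": -1}, {"slide": [0, 0, -1.4], "angular": [0, 0, 0], "gripper": -1}])

```text
time_s: 4.12
tcp_pos: [0.5067, -0.263, 0.2087]
orientation: [0.002, 0.855, 0.518, 0.001]
wrist_force: [-1.4, -0.6, -1.0]
gripper_width: 0.0218
```

Run:
```python
from h import *
t,r,s=cur();print(t,s["wrist_force"],s["gripper_width"])
a=go([.475,-.455,t[2]],ori(-43,90))
go([.475,-.455,.017],ori(-43,90),a)
```

```text
[ 0.50670783 -0.26297664  0.20873331] [-1.36653182 -0.55116485 -0.9558495 ] 0.02183891609985186
slide [-4.621  1.523  0.011] ang [ 3.800e-02 -1.000e-03  1.923e+00]
slide [ 0.    -0.     4.793] ang [0. 0. 0.]
```

Request:
arm_command(deltas=[{"slide": [-4.62, 1.52, 0], "angular": [0, 0, 1.92], "gripper": -1}, {"slide": [-4.62, 1.52, 0], "angular": [0, 0, 1.92], "gripper": -1}, {"slide": [-4.62, 1.52, 0], "angular": [0, 0, 1.92], "gripper": -1}, {"slide": [-4.62, 1.52, 0], "angular": [0, 0, 1.92], "gripper": -1}, {"slide": [-4.62, 1.52, 1.5], "angular": [0, 0, 1.92], "gripper": -1}])

```text
time_s: 4.75
tcp_pos: [0.4751, -0.4572, 0.1484]
orientation: [0.004, 0.917, 0.398, 0.001]
wrist_force: [0.8, -0.2, -1.8]
gripper_width: 0.0221
```

Run:
```python
from h import *
t,r,s=cur();print(t,s["wrist_force"],s["gripper_width"],s["qd"].round(2))
a=go([.475,-.455,.021],ori(-43,90))
```

```text
[ 0.47514138 -0.45724512  0.1484045 ] [ 0.80172437 -0.22745052 -1.81662747] 0.022067161054182875 [ 0.02  0.31 -0.92 -1.14  0.    0.01]
slide [ 0.041 -0.068  3.185] ang [ 0.06   0.006 -0.008]
```

Request:
arm_command(deltas=[{"slide": [0, 0, 1.5], "angular": [0, 0, 0], "gripper": -1}, {"slide": [0, 0, 2.8], "angular": [0, 0, 0], "gripper": -1}, {"slide": [0, 0, 3.1], "angular": [0, 0, 0], "gripper": -1}, {"slide": [0, 0, 3.18], "angular": [0, 0, 0], "gripper": -1}, {"slide": [0, 0, 3.18], "angular": [0, 0, 0], "gripper": -1}])

```text
time_s: 5.38
tcp_pos: [0.4744, -0.4547, 0.0203]
orientation: [0.001, 0.917, 0.399, 0.0]
wrist_force: [-0.0, 0.0, -1.1]
gripper_width: 0.0218
```

Run:
```python
from h import *
t,r,s=cur();print(t,s["wrist_force"],s["gripper_width"],s["qd"].round(2))
```

```text
[ 0.47441456 -0.4547004   0.02026083] [-0.03975817  0.04131604 -1.11218773] 0.021785750235903102 [-0.   -0.01  0.    0.    0.    0.  ]
```

Request:
arm_command(deltas=[{"slide": [0, 0, 0.05], "angular": [0, 0, 0], "gripper": -1}, {"slide": [0, 0, 0.05], "angular": [0, 0, 0], "gripper": 0.2}, {"slide": [0, 0, 0.05], "angular": [0, 0, 0], "gripper": 0.2}, {"slide": [0, 0, 0.05], "angular": [0, 0, 0], "gripper": 0.2}, {"slide": [0, 0, -1.0], "angular": [0, 0, 0], "gripper": 0.2}])

```text
time_s: 6.0
tcp_pos: [0.4716, -0.4519, 0.056]
orientation: [-0.003, 0.917, 0.399, -0.001]
wrist_force: [0.4, 0.4, 0.4]
gripper_width: 0.0513
```

Request:
arm_command(deltas=[{"slide": [0, 0, -1.5], "angular": [0, 0, 0], "gripper": 1}, {"slide": [0, 0, -3], "angular": [0, 0, 0], "gripper": 1}, {"slide": [0, 0, -4.5], "angular": [0, 0, 0], "gripper": 1}, {"slide": [0, 0, -4.5], "angular": [0, 0, 0], "gripper": 1}])

```text
time_s: 6.5
tcp_pos: [0.4751, -0.4558, 0.2442]
orientation: [0.004, 0.917, 0.399, 0.001]
wrist_force: [0.6, -0.4, -0.2]
gripper_width: 0.0851
```

Run:
```python
from h import *
t,r,s=cur();print(t,s["joints"].round(3),s["gripper_width"],s["time_s"])
p=manip.grab_frame("wrist");save("w2",p)
for d in manip.spot_in(p,"lid")[:3]: print(d["p"],np.round(d["xyz"],3))
p=manip.grab_frame("top");save("t2",p)
q=manip.grab_frame("side");save("s2",q)
for o in ("lid","pot","beaker_blue","blue_1","bottle_1"):
    for d in manip.spot_in(p,o)[:4]: print(o,d["p"],np.round(d["xyz"],3))
z=lambda n,a,b,c,d,f:cv2.resize(cv2.imread(f"pics/{n}.png")[a:b,c:d],None,fx=f,fy=f,interpolation=cv2.INTER_CUBIC)
A=z("t2",150,260,180,330,4)   # beaker, pot
B=z("s2",140,310,190,290,2.58)[:440]
cv2.imwrite("pics/c.png",A)
cv2.imwrite("pics/d.png",np.hstack([cv2.resize(z("w2",0,384,0,512,1),(540,405)),cv2.resize(z("s2",140,310,190,290,2.58),(238,405))]))
```

```text
[ 0.47510535 -0.45582705  0.24418033] [-0.876  0.542  0.267  1.287 -0.    -0.126] 0.08512183882504425 6.5
0.81 [ 0.475 -0.675  0.004]
0.68 [ 0.469 -0.454  0.009]
lid 0.69 [ 0.472 -0.718  0.004]
pot 0.78 [ 0.519 -0.268  0.05 ]
bottle_1 0.54 [ 0.605 -0.079  0.09 ]
```

View pics/c.png

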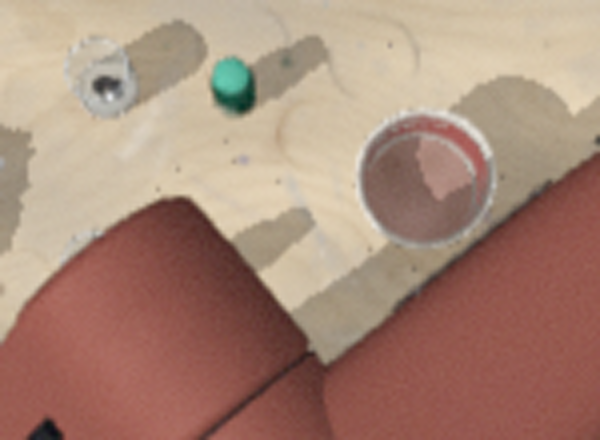

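The lid is off and the tub stands open at crop (427,177), with residue visible inside. The wrist network puts the plywood lid flat at (0.469,-0.454). Now to the beaker.

Run:
```python
from h import *
o=ori(-2,25); zt=o.as_matrix()[:,2]
go(np.array([.434,.062,.21])+.025*zt,o)
```

```text
slide [ 9.134 -9.072  0.97 ] ang [-7.771  2.895 -4.555]
```

Request:
arm_command(deltas=[{"slide": [9.13, -9.07, 0], "angular": [-7.77, 2.9, -4.56], "gripper": 1}, {"slide": [9.13, -9.07, 0], "angular": [-7.77, 2.9, -4.56], "gripper": 1}, {"slide": [9.13, -9.07, 0], "angular": [-7.77, 2.9, -4.56], "gripper": 1}, {"slide": [9.13, -9.07, 0], "angular": [-7.77, 2.9, -4.56], "gripper": 1}, {"slide": [9.13, -9.07, 0], "angular": [-7.77, 2.9, -4.56], "gripper": 1}])

```text
time_s: 7.58
tcp_pos: [0.4662, -0.1835, 0.24]
orientation: [0.251, 0.765, 0.541, 0.243]
wrist_force: [1.4, -1.3, 0.4]
gripper_width: 0.0852
```

Run:
```python
from h import *
t,r,s=cur();print(t,s["joints"].round(3),r.as_matrix()[:,2].round(3))
o=ori(-2,25); zt=o.as_matrix()[:,2]
go(np.array([.434,.062,.22])+.025*zt,o)
```

```text
[ 0.46619566 -0.18350447  0.2399888 ] [-0.759 -0.218 -0.953  0.206  0.362 -0.301] [ 0.643 -0.122 -0.756]
slide [ 5.666 -2.422 -0.32 ] ang [-2.938  1.103 -1.731]
```

Request:
arm_command(deltas=[{"slide": [5.67, -2.42, -0.32], "angular": [-2.94, 1.1, -1.73], "gripper": 1}, {"slide": [5.67, -2.42, -0.32], "angular": [-2.94, 1.1, -1.73], "gripper": 1}, {"slide": [5.67, -2.42, -0.32], "angular": [-2.94, 1.1, -1.73], "gripper": 1}, {"slide": [5.67, -2.42, -0.32], "angular": [-2.94, 1.1, -1.73], "gripper": 1}, {"slide": [5.67, -2.42, -0.32], "angular": [-2.94, 1.1, -1.73], "gripper": 1}])

```text
time_s: 8.2
tcp_pos: [0.4935, 0.0513, 0.2831]
orientation: [0.368, 0.622, 0.595, 0.352]
wrist_force: [0.1, -0.5, 0.2]
gripper_width: 0.0853
```

Run:
```python
from h import *
t,r,s=cur();print(t,s["joints"].round(3),r.as_matrix()[:,2].round(3),s["qd"].round(2))
o=ori(-2,25); zt=o.as_matrix()[:,2]
go(np.array([.434,.062,.22])+.025*zt,o)
p=manip.grab_frame("wrist");save("w3",p)
for n in("beaker_blue","blue_1"):
    for d in manip.spot_in(p,n)[:3]: print(n,d["p"],np.round(d["xyz"],3),proj(p,d["xyz"]))
```

```text
[0.49354485 0.05129895 0.28314632] [-4.100e-02 -3.320e-01 -1.299e+00 -4.650e-01 -4.000e-03  1.000e-03] [ 0.876 -0.04  -0.481] [ 1.55  0.42 -0.   -0.48 -1.41  0.77]
slide [ 0.207 -2.064  0.069] ang [-0.472  0.07  -0.029]
```

```bash
cat > kin.py <<'E'
import numpy as np
from scipy.optimize import least_squares
J=np.array([[1.0697,.2913,-.1541,1.1267],[.3806,-.0191,-.4901,1.0986],[-.3647,.1131,-.3207,1.1360],[-.6046,.3774,-.0273,1.1672],[-.876,.542,.267,1.287],[-.041,-.332,-1.299,-.465]])
T=np.array([[.1856,.4906,.2307],[.3085,.2019,.2426],[.4305,-.0862,.2533],[.5065,-.2614,.2316],[.4751,-.4558,.2442],[.4935,.0513,.2831]])
def fk(q,j):
    L1,L2,c,L3,h=q; j2,j3,j4=j; a=j2-j3; p=a+j4
    return np.array([L1*np.sin(j2)+L2*np.cos(a+c)+L3*np.cos(p),h+L1*np.cos(j2)-L2*np.sin(a+c)-L3*np.sin(p)])
rr=T[:,0]*np.cos(J[:,0])+T[:,1]*np.sin(J[:,0])
def res(q): return np.concatenate([fk(q,J[i,1:])-[rr[i],T[i,2]] for i in range(6)])
Q=min((least_squares(res,[.36,.3,c,.25,h]) for c in(-.5,0,.5) for h in(.1,.2,.36)),key=lambda s:s.cost).x
LO,HI=np.array([-.91,-1.3,-1.96]),np.array([1.74,1.37,2.02])
def ik(r,z,pdeg):
    p=np.radians(pdeg)
    s=min((least_squares(lambda j:np.r_[fk(Q,j)-[r,z],(j[0]-j[1]+j[2]-p)*.3],x0,bounds=(LO,HI)) for x0 in([0,-.5,.5],[.8,.3,0],[-.5,-1,0])),key=lambda s:s.cost)
    return s.x.round(2),(np.abs(fk(Q,s.x)-[r,z]).max()*1000).round(1)
E
python3 - <<'E'
from kin import *
print(Q.round(3),np.abs(res(Q)).max().round(4))
off=-T[:,0]*np.sin(J[:,0])+T[:,1]*np.cos(J[:,0]);print(off.round(3))
for p in(0,15,25,35,45):
  for z in(.06,.12,.2):
    pr=np.radians(p); print(p,z,ik(.434+.025*np.cos(pr),z-.025*np.sin(pr),p))
for p in(0,10,20): print("pour",p,ik(.56+.025,.22,p),ik(.56+.025,.27,p))
E
```

```text
[ 0.51   0.39  -0.155  0.444  0.297] 0.0001
[0.073 0.073 0.073 0.073 0.073 0.071]
0 0.06 (array([ 1.07, -1.3 , -1.96]), np.float64(162.0))
0 0.12 (array([ 0.16, -1.3 , -0.9 ]), np.float64(101.2))
0 0.2 (array([-0.26, -1.3 , -0.56]), np.float64(83.3))
15 0.06 (array([ 0.45, -1.3 , -1.06]), np.float64(97.4))
15 0.12 (array([ 0.08, -1.3 , -0.72]), np.float64(64.4))
15 0.2 (array([-0.25, -1.3 , -0.48]), np.float64(53.3))
25 0.06 (array([ 0.35, -1.3 , -0.88]), np.float64(66.8))
25 0.12 (array([ 0.06, -1.3 , -0.63]), np.float64(45.1))
25 0.2 (array([-0.23, -1.3 , -0.43]), np.float64(33.7))
35 0.06 (array([ 0.31, -1.3 , -0.77]), np.float64(42.8))
35 0.12 (array([ 0.05, -1.3 , -0.56]), np.float64(27.2))
35 0.2 (array([-0.22, -1.3 , -0.38]), np.float64(14.3))
45 0.06 (array([ 0.28, -1.3 , -0.68]), np.float64(21.2))
45 0.12 (array([ 0.05, -1.3 , -0.5 ]), np.float64(9.8))
45 0.2 (array([-0.22, -1.25, -0.24]), np.float64(0.0))
pour 0 (array([ 0.8 , -1.3 , -1.96]), np.float64(77.9)) (array([ 0.73, -1.3 , -1.96]), np.float64(80.9))
pour 10 (array([ 0.4 , -1.3 , -1.37]), np.float64(44.1)) (array([ 0.2, -1.3, -1.2]), np.float64(27.6))
pour 20 (array([ 0.25, -1.3 , -1.13]), np.float64(14.8)) (array([ 0.1 , -1.3 , -1.03]), np.float64(4.4))
```

```bash
cat > kin6.py <<'E'
from kin import *
from scipy.spatial.transform import Rotation as R
L1,L2,c,L3,h=Q
# frame: tool at all-zero pitch: z fwd, x left, y up
def fk6(j,L5,b,s5,full=False):
    a=j[1]-j[2]; p=a+j[3]
    Rw=R.from_euler('ZY',[j[0],p])                       # x fwd(pitched down), y left, z up
    P=np.array([L1*np.sin(j[1])+L2*np.cos(a+c),0,h+L1*np.cos(j[1])-L2*np.sin(a+c)])
    w4=R.from_euler('Z',j[0]).apply(P)
    R5=Rw*R.from_euler('Z',s5*j[4])
    w5=w4+Rw.apply([L3-L5,b,0]); t=w5+R5.apply([L5,.0727-b,0])
    M=R5.as_matrix(); Rt=R.from_matrix(np.c_[M[:,1],M[:,2],M[:,0]])*R.from_euler('z',j[5])
    return (t,Rt,w4,w5) if full else (t,Rt)
A=np.array([-.759,-.218,-.953,.206,.362,-.301]);TA=np.array([.46620,-.18350,.23999])
E
python3 - <<'E'
from kin6 import *
for s in(1,-1):
    f=least_squares(lambda x:fk6(A,x[0],x[1],s)[0]-TA,[.25,.05]);t,r=fk6(A,*f.x,s)
    print(s,f.x.round(4),(f.fun*1000).round(1),np.roll(r.as_quat(),1).round(3),"want .251 .765 .541 .243")
E
```

```text
1 [0.3247 0.0728] [ 0.2 -0.2  0.2] [0.252 0.765 0.541 0.243] want .251 .765 .541 .243
-1 [-0.3037  0.1876] [ 0.2 -0.2  0.2] [ 0.338  0.824  0.447 -0.089] want .251 .765 .541 .243
```

```bash
cat >> kin6.py <<'E'
from h import ori
lo=np.array([-2.5,-.9,-1.29,-1.94,-1.5,-3.1]);hi=np.array([2.5,1.73,1.36,2.0,1.45,3.1])
F=lambda j,full=False:fk6(j,.3247,.0727,1,full)
def ik6(t,r,seeds=None):
    best=None
    t=np.asarray(t,float)
    for d in ([seeds] if seeds is not None else [np.r_[np.clip(np.arctan2(t[1],t[0])+e,-2.4,2.4),.1,-.6,.2,np.clip(-e,-1.4,1.4),k] for e in(-.8,0,.8) for k in(0,)]):
        def g(j):
            a,b=F(j); return np.r_[a-t,.3*(b.inv()*r).as_rotvec()]
        s=least_squares(g,d,bounds=(lo,hi),max_nfev=60)
        if best is None or s.cost<best.cost: best=s
    return best.x,np.abs(best.fun).max()
E
cat > srch.py <<'E'
from kin6 import *
G=[]
for p in(20,30,40):
  for psi in range(-120,121,15):
    o=ori(psi,p);zt=o.as_matrix()[:,2]
    out=[]
    for gp in((.434,.062,.068),(.434,.062,.18),(.512,.238,.071)):
        j,e=ik6(np.array(gp)+.025*zt,o); w=F(j,True); out.append((e<.002,j.round(2),w[2].round(2),w[3].round(2)))
    if out[0][0] and out[1][0]: print("G",p,psi,*out[0][1:],"tray",out[2][0],out[2][1:] if out[2][0] else "")
E
time python3 srch.py
```

```text
G 20 -120 [ 0.38  1.18  0.27  1.79 -0.62  2.88] [0.7  0.28 0.22] [0.57 0.31 0.17] tray False 
G 20 -105 [ 0.46  1.11  0.08  1.61 -0.78  2.77] [0.63 0.32 0.23] [0.51 0.33 0.17] tray False 
G 20 -90 [ 0.54  1.02 -0.13  1.37 -0.94  2.62] [0.55 0.33 0.24] [0.43 0.34 0.17] tray True (array([ 0.69,  1.31,  0.62,  1.94, -0.81,  2.75]), array([0.64, 0.53, 0.23]), array([0.51, 0.52, 0.17]))
G 20 -75 [ 0.6   0.91 -0.38  1.02 -1.09  2.37] [0.47 0.32 0.26] [0.36 0.33 0.17] tray True (array([ 0.75,  1.16,  0.29,  1.62, -0.98,  2.57]), array([0.56, 0.52, 0.25]), array([0.44, 0.51, 0.17]))
G 20 -60 [ 0.63  0.77 -0.7   0.39 -1.21  1.88] [0.36 0.27 0.28] [0.29 0.31 0.17] tray True (array([ 0.79,  1.  , -0.05,  1.16, -1.13,  2.25]), array([0.47, 0.48, 0.27]), array([0.37, 0.48, 0.17]))
G 20 -45 [ 0.63  0.76 -1.11 -0.7  -1.19  1.14] [0.24 0.17 0.28] [0.23 0.26 0.17] tray True (array([ 0.81,  0.82, -0.46,  0.37, -1.22,  1.65]), array([0.37, 0.39, 0.29]), array([0.31, 0.44, 0.17]))
G 20 45 [-0.8   0.75 -1.19 -0.33  1.22 -1.61] [ 0.19 -0.19  0.29] [ 0.23 -0.14  0.17] tray False 
G 20 60 [-0.77  0.79 -0.83
[... 5287 characters left out ...]
-0.05,  0.38]), array([0.45, 0.02, 0.26]))
G 40 90 [-0.53  0.67 -0.51  0.93  0.72 -2.3 ] [ 0.45 -0.26  0.36] [ 0.43 -0.17  0.26] tray True (array([-0.13,  0.65, -0.49,  0.59,  0.86, -1.77]), array([ 0.52, -0.07,  0.38]), array([0.51, 0.01, 0.26]))
G 40 105 [-0.45  0.76 -0.32  1.15  0.62 -2.5 ] [ 0.53 -0.26  0.35] [ 0.49 -0.16  0.26] tray True (array([-0.1 ,  0.77, -0.23,  0.97,  0.8 , -2.1 ]), array([ 0.61, -0.06,  0.37]), array([0.57, 0.02, 0.26]))
G 40 120 [-0.37  0.84 -0.15  1.33  0.5  -2.67] [ 0.6  -0.23  0.35] [ 0.55 -0.14  0.26] tray True (array([-0.05,  0.89,  0.01,  1.27,  0.7 , -2.36]), array([ 0.69, -0.04,  0.36]), array([0.63, 0.04, 0.26]))
real	0m6.160s
user	0m6.597s
sys	0m0.068s
```

```bash
cat > s2.py <<'E'
from kin6 import *
tub=np.array([.505,-.262])
for pg in(25,):
 for psg in(-40,-50,-60):
  o=ori(psg,pg);zt=o.as_matrix()[:,2];ut=o.inv().apply([0,0,1])
  g0,e0=ik6(np.array([.434,.062,.068])+.025*zt,o)
  for psp in(-110,-95,-80,-65,-50):
   for pp in(0,10):
    res=[];j=None
    for phi,p in((0,pg),(-50,pg*.7+pp*.3),(-100,pp),(-130,pp),(-150,pp),(-170,pp)):
        o2=ori(psp,p,phi);u=o2.apply(ut);z2=o2.as_matrix()[:,2]
        gp=np.r_[tub,.24]-np.r_[.022*u[:2],0]
        j,e=ik6(gp+.025*z2,o2,j if j is not None else np.r_[g0[0]-.7,g0[1:]]); res.append((e<.003,j))
    if sum(r[0] for r in res)>=5: print(pg,psg,g0.round(2),round(e0,4),"pour",psp,pp,[r[0] for r in res],res[0][1].round(2),res[4][1].round(2),"tilt",np.degrees(np.arccos(ori(psp,pp,-150).apply(ut)[2])).round(),np.degrees(np.arccos(ori(psp,pp,-170).apply(ut)[2])).round(),F(res[4][1],True)[2].round(2),F(res[4][1],True)[3].round(2))
E
python3 s2.py
```

```text
25 -40 [ 0.58  0.73 -1.21 -0.92 -1.05  0.96] 0.0 pour -110 10 [np.True_, np.True_, np.True_, np.True_, np.True_, np.True_] [-0.13  0.68 -0.07  1.25 -1.09  2.05] [-0.11  0.88 -0.01  1.62 -1.28 -0.1 ] tilt 134.0 144.0 [ 0.68 -0.08  0.36] [0.59 0.01 0.29]
25 -40 [ 0.58  0.73 -1.21 -0.92 -1.05  0.96] 0.0 pour -95 10 [np.True_, np.True_, np.True_, np.True_, np.True_, np.True_] [-0.12  0.47 -0.44  0.59 -1.13  1.49] [-0.1   0.57 -0.52  0.4  -1.4  -1.12] tilt 134.0 144.0 [ 0.5  -0.05  0.41] [0.52 0.02 0.29]
25 -40 [ 0.58  0.73 -1.21 -0.92 -1.05  0.96] 0.0 pour -80 0 [np.True_, np.True_, np.True_, np.True_, np.True_, np.True_] [-0.15  0.32 -0.79 -0.13 -1.03  0.9 ] [-0.11  0.88 -1.03 -1.91 -1.28 -2.62] tilt 142.0 153.0 [ 0.32 -0.04  0.24] [0.44 0.02 0.24]
25 -40 [ 0.58  0.73 -1.21 -0.92 -1.05  0.96] 0.0 pour -80 10 [np.True_, np.True_, np.True_, np.True_, np.True_, np.True_] [-0.15  0.32 -0.79 -0.13 -1.03  0.9 ] [-0.13  0.54 -0.99 -1.   -1.22 -2.11] tilt 134.0 144.0 [ 0.34 -0.04  0.35] [0.45 0.01 0.29]
25 -40 [ 0.58  0.73 -1.21 -0.92 -1.05  0.96] 0.0 pour -65 10 [np.True_, np.True_, np.True_, 
[... 1988 characters left out ...]
 0 [np.True_, np.True_, np.True_, np.True_, np.True_, np.True_] [-0.15  0.32 -0.79 -0.13 -1.03  0.9 ] [-0.11  0.88 -1.03 -1.91 -1.28 -2.62] tilt 142.0 153.0 [ 0.32 -0.04  0.24] [0.44 0.02 0.24]
25 -60 [ 0.61  0.7  -0.75  0.31 -1.13  1.77] 0.0 pour -80 10 [np.True_, np.True_, np.True_, np.True_, np.True_, np.True_] [-0.15  0.32 -0.79 -0.13 -1.03  0.9 ] [-0.13  0.54 -0.99 -1.   -1.22 -2.11] tilt 134.0 144.0 [ 0.34 -0.04  0.35] [0.45 0.01 0.29]
25 -60 [ 0.61  0.7  -0.75  0.31 -1.13  1.77] 0.0 pour -65 10 [np.True_, np.True_, np.True_, np.True_, np.True_, np.True_] [-0.23  0.25 -1.04 -0.64 -0.79  0.5 ] [-0.22  0.62 -1.21 -1.55 -0.89 -2.4 ] tilt 134.0 144.0 [ 0.25 -0.06  0.33] [ 0.38 -0.01  0.29]
```

Run:
```python
from h import *
o=ori(-50,25); zt=o.as_matrix()[:,2]
go(np.array([.434,.062,.20])+.025*zt,o)
from kin6 import *
print(ik6(np.array([.434,.062,.20])+.025*zt,o))
```

```text
slide [-0.274 -2.527  0.154] ang [-0.474 -5.33   2.727]
(array([ 0.61016323,  0.30746248, -0.90669193,  0.17041909, -1.12624414,
        1.36505939]), np.float64(3.1616931295275208e-12))
```

Request:
arm_command(deltas=[{"slide": [-0.27, -1.5, 0.15], "angular": [-0.47, -5.33, 2.73], "gripper": 1}, {"slide": [-0.27, -2.53, 0.15], "angular": [-0.47, -5.33, 2.73], "gripper": 1}, {"slide": [-0.27, -2.53, 0.15], "angular": [-0.47, -5.33, 2.73], "gripper": 1}, {"slide": [-0.27, -2.53, 0.15], "angular": [-0.47, -5.33, 2.73], "gripper": 1}, {"slide": [-0.27, -2.53, 0.15], "angular": [-0.47, -5.33, 2.73], "gripper": 1}])

```text
time_s: 8.98
tcp_pos: [0.4483, 0.0388, 0.1832]
orientation: [0.485, 0.788, 0.327, 0.195]
wrist_force: [-0.3, -0.6, -1.2]
gripper_width: 0.0854
```

Request:
arm_command(deltas=[{"slide": [0, 0, 0], "angular": [0, 0, 0], "gripper": 1}])

```text
time_s: 9.1
tcp_pos: [0.4501, 0.0399, 0.1836]
orientation: [0.484, 0.787, 0.328, 0.196]
wrist_force: [0.5, 0.4, -0.6]
gripper_width: 0.0854
```

Run:
```python
from h import *
t,r,s=cur();print(t,s["joints"].round(3),s["qd"].round(2),s["time_s"])
o=ori(-50,25); zt=o.as_matrix()[:,2]
a=go(np.array([.434,.062,.20])+.025*zt,o)
go(np.array([.434,.062,.068])+.025*zt,o,a)
for c in("wrist","top"):
    p=manip.grab_frame(c);save(c[0]+"3",p)
    for n in("beaker_blue","blue_1","beaker_dark"):
        for d in manip.spot_in(p,n)[:3]: print(c,n,d["p"],np.round(d["xyz"],3),proj(p,d["xyz"]))
    q=p["frame"].copy()
    for z in(0,.09):
        th=np.linspace(0,6.28,40); pts=[proj(p,[.434+.032*np.cos(a),.062+.032*np.sin(a),z]) for a in th]
        cv2.polylines(q,[np.int32(pts)],False,(255,0,255),1)
    p["frame"]=q; save(c[0]+"3o",p)
w=cv2.imread("pics/w3o.png");t=cv2.imread("pics/t3o.png")[150:260,150:260]
cv2.imwrite("pics/e.png",np.hstack([w,cv2.resize(t,(288,288),interpolation=cv2.INTER_CUBIC).repeat(1,0) if 0 else cv2.copyMakeBorder(cv2.resize(t,(288,288),interpolation=cv2.INTER_CUBIC),0,96,0,0,cv2.BORDER_CONSTANT)]))
```

```text
[0.45010637 0.03994322 0.18362959] [ 0.57   0.246 -1.025 -0.087 -1.057  1.124] [-0.01 -0.05 -0.1  -0.22  0.04 -0.16] 9.1
slide [ 0.054  0.079 -0.165] ang [-0.257 -0.527  0.327]
slide [ 0.    -2.991  1.395] ang [0. 0. 0.]
wrist beaker_blue 0.57 [0.442 0.051 0.083] [261.  55.]
wrist blue_1 0.38 [0.601 0.065 0.051] [405.  89.]
wrist beaker_dark 0.66 [0.604 0.068 0.051] [411.  89.]
top beaker_blue 0.68 [0.438 0.067 0.038] [203. 215.]
top beaker_dark 0.75 [0.63  0.059 0.039] [206. 169.]
```

View pics/e.png

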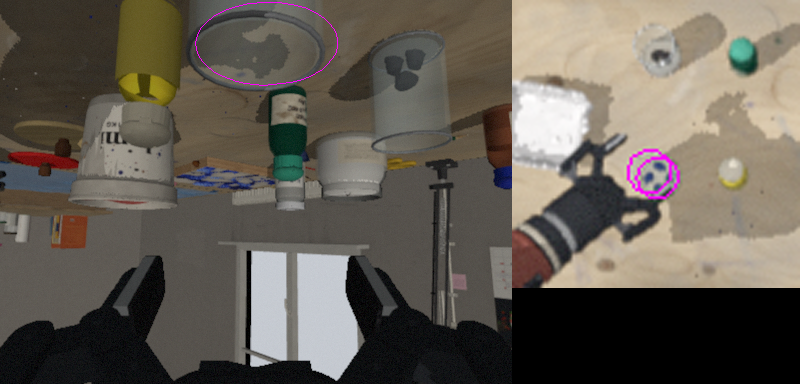

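The wrist view, which is upside-down, shows the blue beaker's rim spanning x 188–325 with its bottom at y≈88. My overlay spans 195–338, so the beaker sits about 4 mm to the tool's right, and I use (0.4315, 0.058). The fingers straddle it, and the dark beaker at (410,90) and the bottles are clear.

Run:
```python
from h import *
o=ori(-50,25); zt=o.as_matrix()[:,2]
b=np.array([.4315,.058,0])
a=go(b+[0,0,.19]+.025*zt,o)
go(b+[0,0,.068]+.025*zt,o)
```

```text
slide [-0.021 -0.14   0.002] ang [-0.246 -0.542  0.315]
slide [-2.000e-03 -2.858e+00  1.385e+00] ang [-0.246 -0.542  0.315]
```

Request:
arm_command(deltas=[{"slide": [-0.02, -0.14, 0], "angular": [-0.25, -0.54, 0.32], "gripper": 1}, {"slide": [-0.01, -1.3, 0.6], "angular": [-0.25, -0.54, 0.32], "gripper": 1}, {"slide": [0, -2.3, 1.1], "angular": [-0.25, -0.54, 0.32], "gripper": 1}, {"slide": [0, -2.86, 1.38], "angular": [-0.25, -0.54, 0.32], "gripper": 1}, {"slide": [0, -2.86, 1.38], "angular": [-0.25, -0.54, 0.32], "gripper": 1}])

```text
time_s: 10.12
tcp_pos: [0.4454, 0.0408, 0.0561]
orientation: [0.505, 0.792, 0.289, 0.183]
wrist_force: [0.4, -0.1, 0.0]
gripper_width: 0.0854
```

Run:
```python
from h import *
t,r,s=cur();print(t,s["wrist_force"].round(1),s["qd"].round(2))
o=ori(-50,25); zt=o.as_matrix()[:,2]
b=np.array([.4315,.058,0])
go(b+[0,0,.068]+.025*zt,o)
```

```text
[0.44541463 0.04080962 0.05607236] [ 0.4 -0.1  0. ] [ 0.   -0.06  0.01  0.05 -0.01  0.  ]
slide [ 0.01   0.037 -0.002] ang [0.001 0.007 0.021]
```

Request:
arm_command(deltas=[{"slide": [0, 0, 0], "angular": [0, 0, 0], "gripper": 0.2}, {"slide": [0, 0, 0], "angular": [0, 0, 0], "gripper": -0.2}, {"slide": [0, 0, 0], "angular": [0, 0, 0], "gripper": -0.2}, {"slide": [0, 0, 0], "angular": [0, 0, 0], "gripper": -0.2}])

```text
time_s: 10.62
tcp_pos: [0.4467, 0.0415, 0.0586]
orientation: [0.506, 0.792, 0.288, 0.185]
wrist_force: [-2.0, 1.1, 7.5]
gripper_width: 0.063
```

Request:
arm_command(deltas=[{"slide": [0, 0.45, -0.21], "angular": [0, 0, 0], "gripper": -0.2}, {"slide": [0, 1.4, -0.65], "angular": [0, 0, 0], "gripper": -0.2}, {"slide": [0, 2.7, -1.26], "angular": [0, 0, 0], "gripper": -0.2}, {"slide": [0, 4.1, -1.9], "angular": [0, 0, 0], "gripper": -0.2}, {"slide": [0, 4.1, -1.9], "angular": [0, 0, 0], "gripper": -0.2}])

```text
time_s: 11.25
tcp_pos: [0.4477, 0.0422, 0.2425]
orientation: [0.504, 0.793, 0.286, 0.188]
wrist_force: [0.8, -0.1, -2.8]
gripper_width: 0.0628
```

```bash
cat > pour.py <<'E'
from h import *; import sys
from kin6 import ik6
ut=ori(-50,25).inv().apply([0,0,1]); tub=np.array([.505,-.262])
def pose(psi,p,phi,z=.24,m=tub):
    o=ori(psi,p,phi);u=o.apply(ut);gp=np.r_[m,z]-np.r_[.022*u[:2],0]
    return gp+.025*o.as_matrix()[:,2],o
E
python3 - <<'E'
from pour import *
t,r,s=cur();print(t,s["wrist_force"].round(1),s["gripper_width"],s["joints"].round(2),s["time_s"])
T,o=pose(-80,25,0); go(T,o); print(T,ik6(T,o,s["joints"]))
p=manip.grab_frame("side");save("s4",p)
p=manip.grab_frame("wrist");save("w4",p)
E
```

```text
[0.44773335 0.04221291 0.24253121] [ 0.8 -0.1 -2.8] 0.06277862964542623 [ 0.6   0.18 -0.86  0.32 -1.13  1.35] 11.25
slide [-4.081  2.786  6.684] ang [-0.007 -3.431  1.523]
[ 0.50893447 -0.28431347  0.22943454] (array([-0.1474555 ,  0.31578618, -0.78913335, -0.13036693, -1.03474249,
        0.90257738]), np.float64(3.0256630534353226e-13))
```

Request:
arm_command(deltas=[{"slide": [-4.08, 2.79, 6.68], "angular": [0, -3.43, 1.52], "gripper": -0.2}, {"slide": [-4.08, 2.79, 6.68], "angular": [0, -3.43, 1.52], "gripper": -0.2}, {"slide": [-4.08, 2.79, 6.68], "angular": [0, -3.43, 1.52], "gripper": -0.2}, {"slide": [-4.08, 2.79, 6.68], "angular": [0, -3.43, 1.52], "gripper": -0.2}, {"slide": [-4.08, 2.79, 6.68], "angular": [0, -3.43, 1.52], "gripper": -0.2}])

```text
time_s: 11.98
tcp_pos: [0.5003, -0.2452, 0.2233]
orientation: [0.535, 0.84, 0.077, 0.041]
wrist_force: [1.6, 0.8, -2.2]
gripper_width: 0.0633
```

Run:
```python
from pour import *
t,r,s=cur();print(t,s["wrist_force"].round(1),s["gripper_width"],s["joints"].round(2),s["time_s"])
T,o=pose(-80,25,0); go(T,o)
```

```text
[ 0.50030953 -0.2452133   0.22333308] [ 1.6  0.8 -2.2] 0.06330540413854392 [-0.06  0.32 -0.76  0.03 -1.08  1.05] 11.975
slide [0.041 0.562 0.841] ang [-0.006  0.04   0.082]
```

Run:
```python
from pour import *
s=cur()[2]; j=s["joints"]; f=None
for i,(phi,p,z) in enumerate(((0,25,.24),(-25,22,.24),(-50,20,.24),(-75,15,.235),(-100,10,.23),(-120,10,.22),(-140,10,.215),(-155,10,.215),(-170,10,.215))):
    T,o=pose(-80,p,phi,z); j,e=ik6(T,o,j); print(phi,j.round(2),round(e,4),"tilt",np.degrees(np.arccos(o.apply(ut)[2])).round())
    if i<3: go(T,o)      # from current
    if i==2: f=(T,o,None)
    if 2<i<5: go(T,o,f)
```

```text
0 [-0.15  0.32 -0.79 -0.13 -1.03  0.9 ] 0.0 tilt nan
slide [0.041 0.562 0.841] ang [-0.006  0.04   0.082]
-25 [-0.14  0.33 -0.84 -0.27 -1.08  0.41] 0.0 tilt 23.0
slide [-0.17   0.612  0.883] ang [-0.383 -0.046 -3.041]
-50 [-0.15  0.35 -0.89 -0.38 -1.1  -0.07] 0.0 tilt 46.0
slide [-0.342  0.658  0.939] ang [-0.606 -0.241 -6.162]
-75 [-0.14  0.44 -0.96 -0.68 -1.17 -0.64] 0.0 tilt 70.0
slide [-0.037 -0.099  0.118] ang [-0.291 -0.559 -3.123]
-100 [-0.13  0.56 -1.02 -1.06 -1.22 -1.24] 0.0 tilt 95.0
slide [-0.009 -0.135  0.203] ang [-0.334 -1.247 -6.234]
-120 [-0.13  0.6  -1.02 -1.08 -1.22 -1.59] 0.0 tilt 112.0
-140 [-0.13  0.61 -1.01 -1.09 -1.22 -1.94] 0.0 tilt 128.0
-155 [-0.13  0.61 -0.99 -1.07 -1.22 -2.2 ] 0.0 tilt 137.0
-170 [-0.13  0.61 -0.98 -1.06 -1.22 -2.46] 0.0 tilt 144.0<stdin>:4: RuntimeWarning: invalid value encountered in arccos
```

Request:
arm_command(deltas=[{"slide": [0.04, 0.56, 0.84], "angular": [0, 0.04, 0.08], "gripper": -0.2}, {"slide": [-0.1, 0.6, 0.87], "angular": [-0.2, 0, -1.2], "gripper": -0.2}, {"slide": [-0.17, 0.61, 0.88], "angular": [-0.38, -0.05, -2.5], "gripper": -0.2}, {"slide": [-0.26, 0.63, 0.91], "angular": [-0.5, -0.15, -3.8], "gripper": -0.2}, {"slide": [-0.34, 0.66, 0.94], "angular": [-0.61, -0.24, -5.1], "gripper": -0.2}])

```text
time_s: 12.6
tcp_pos: [0.494, -0.2903, 0.2314]
orientation: [0.551, 0.737, 0.356, -0.16]
wrist_force: [0.4, 0.3, -1.0]
gripper_width: 0.0632
```

Run:
```python
from pour import *
t,r,s=cur();print(t,s["joints"].round(2),s["gripper_width"])
for phi,p,z in((-75,15,.235),(-95,11,.23)): go(*pose(-80,p,phi,z))
```

```text
[ 0.49401795 -0.2902762   0.2314186 ] [-0.14  0.35 -0.88 -0.36 -1.11  0.08] 0.06320748137278664
slide [-0.053 -0.072  0.163] ang [-0.365 -0.507 -4.139]
slide [-0.025 -0.125  0.243] ang [-0.468 -1.058 -6.626]
```

Request:
arm_command(deltas=[{"slide": [-0.05, -0.03, 0.05], "angular": [-0.12, -0.17, -1.3], "gripper": -0.2}, {"slide": [-0.05, -0.05, 0.1], "angular": [-0.25, -0.34, -2.6], "gripper": -0.2}, {"slide": [-0.05, -0.07, 0.16], "angular": [-0.36, -0.5, -3.9], "gripper": -0.2}, {"slide": [-0.04, -0.1, 0.2], "angular": [-0.42, -0.8, -5.2], "gripper": -0.2}, {"slide": [-0.03, -0.12, 0.24], "angular": [-0.47, -1.06, -6.5], "gripper": -0.2}])

```text
time_s: 13.22
tcp_pos: [0.4916, -0.2989, 0.226]
orientation: [0.473, 0.475, 0.607, -0.426]
wrist_force: [0.9, -0.1, -1.6]
gripper_width: 0.0629
```

Run:
```python
from pour import *
t,r,s=cur();print(t,s["joints"].round(2),s["gripper_width"],"tilt",np.degrees(np.arccos(r.apply(ut)[2])))
for phi,p,z in((-120,10,.22),(-145,10,.215)): go(*pose(-80,p,phi,z))
p=manip.grab_frame("top");save("t5",p);q=manip.grab_frame("side");save("s5",q)
z=lambda n,a,b,c,d:cv2.resize(cv2.imread(f"pics/{n}.png")[a:b,c:d],(400,400),interpolation=cv2.INTER_CUBIC)
cv2.imwrite("pics/f.png",np.hstack([z("t5",150,240,240,330),z("s5",160,250,195,285)]))
```

```text
[ 0.4915613  -0.29886354  0.22599782] [-0.13  0.54 -1.01 -0.98 -1.21 -1.1 ] 0.06291056195280216 tilt 88.97345224502844
slide [0.242 0.076 0.087] ang [ 0.021 -0.114 -3.252]
slide [0.349 0.23  0.137] ang [ 0.046 -0.109 -6.377]
```

View pics/f.png

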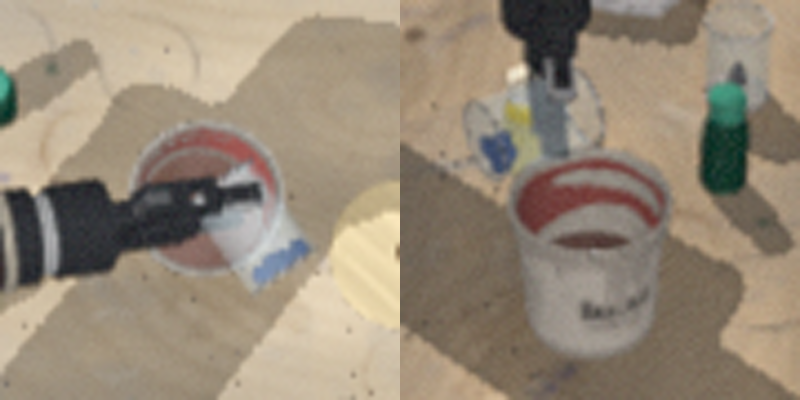

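The beaker now lies level above the tub. In the top view its mouth is at about (210,180), inside the tub rim, and the stones are still at its floor at (280,262). I tip on.

Request:
arm_command(deltas=[{"slide": [0.08, 0.03, 0.03], "angular": [0, -0.1, -1.3], "gripper": -0.2}, {"slide": [0.16, 0.06, 0.06], "angular": [0, -0.1, -2.6], "gripper": -0.2}, {"slide": [0.26, 0.1, 0.1], "angular": [0, -0.1, -3.9], "gripper": -0.2}, {"slide": [0.31, 0.16, 0.12], "angular": [0, -0.1, -5.2], "gripper": -0.2}, {"slide": [0.35, 0.23, 0.14], "angular": [0, -0.1, -6.4], "gripper": -0.2}])

```text
time_s: 13.95
tcp_pos: [0.5008, -0.3002, 0.2115]
orientation: [0.248, 0.167, 0.749, -0.591]
wrist_force: [-0.3, -0.2, -1.8]
gripper_width: 0.0631
```

Run:
```python
from pour import *
t,r,s=cur();print(t,s["joints"].round(2),s["gripper_width"],s["wrist_force"],"tilt",np.degrees(np.arccos(r.apply(ut)[2])))
for phi,p,z in((-170,10,.215),(-178,8,.215)): T,o=pose(-80,p,phi,z);go(T,o);print(ik6(T,o,s["joints"]))
p=manip.grab_frame("side")
for n in("blue_1",):
    for d in manip.spot_in(p,n)[:4]: print(n,d["p"],np.round(d["xyz"],3))
```

```text
[ 0.50076943 -0.30021285  0.21152771] [-0.13  0.6  -1.   -1.08 -1.21 -2.02] 0.06313746637673208 [-0.2506745  -0.18860483 -1.77080149] tilt 130.6803930011415
slide [-0.138  0.122  0.012] ang [ 0.049  0.016 -3.161]
(array([-0.12660627,  0.61346323, -0.9810471 , -1.05816139, -1.22407123,
       -2.45725641]), np.float64(1.6463419011637018e-13))
slide [-0.206  0.147 -0.003] ang [ 0.288 -0.061 -4.161]
(array([-0.12005443,  0.66856401, -0.99004758, -1.20780706, -1.24566672,
       -2.67663063]), np.float64(5.420663917732327e-14))
```

Request:
arm_command(deltas=[{"slide": [-0.05, 0.04, 0], "angular": [0, 0, -1.3], "gripper": -0.2}, {"slide": [-0.1, 0.08, 0], "angular": [0.05, 0, -2.5], "gripper": -0.2}, {"slide": [-0.14, 0.12, 0.01], "angular": [0.05, 0, -3.2], "gripper": -0.2}, {"slide": [-0.14, 0.42, 0.01], "angular": [0.05, 0, -3.2], "gripper": -0.2}, {"slide": [-0.14, 0.0, 0.01], "angular": [0.05, 0, -3.2], "gripper": -0.2}])

```text
time_s: 14.68
tcp_pos: [0.5064, -0.3, 0.2142]
orientation: [0.113, -0.0, 0.766, -0.633]
wrist_force: [-0.2, -0.5, -0.1]
gripper_width: 0.0633
```

Request:
arm_command(deltas=[{"slide": [0, 0.4, 0], "angular": [0, 0, 0], "gripper": -0.2}, {"slide": [0, 0, 0], "angular": [0, 0, 0.6], "gripper": -0.2}, {"slide": [0, 0.4, 0], "angular": [0, 0, -0.6], "gripper": -0.2}, {"slide": [0, 0, 0], "angular": [0, 0, 0.6], "gripper": -0.2}, {"slide": [0, 0.1, 0], "angular": [0, 0, 0], "gripper": -0.2}])

```text
time_s: 15.3
tcp_pos: [0.5066, -0.2996, 0.212]
orientation: [0.114, 0.001, 0.765, -0.634]
wrist_force: [-0.2, -0.2, -1.0]
gripper_width: 0.0632
```

Run:
```python
from pour import *
t,r,s=cur();print(t,s["joints"].round(2),s["gripper_width"],s["wrist_force"],"tilt",np.degrees(np.arccos(r.apply(ut)[2])),s["time_s"])
p=manip.grab_frame("top");save("t6",p);q=manip.grab_frame("side");save("s6",q)
z=lambda n,a,b,c,d:cv2.resize(cv2.imread(f"pics/{n}.png")[a:b,c:d],(400,400),interpolation=cv2.INTER_CUBIC)
cv2.imwrite("pics/g.png",np.hstack([z("t6",150,240,240,330),z("s6",160,250,195,285)]))
```

```text
[ 0.506557   -0.29958355  0.21197814] [-0.13  0.61 -0.99 -1.08 -1.22 -2.47] 0.06319777399836778 [-0.17094609 -0.16382207 -1.01498704] tilt 143.7185442127105 15.3
```

View pics/g.png

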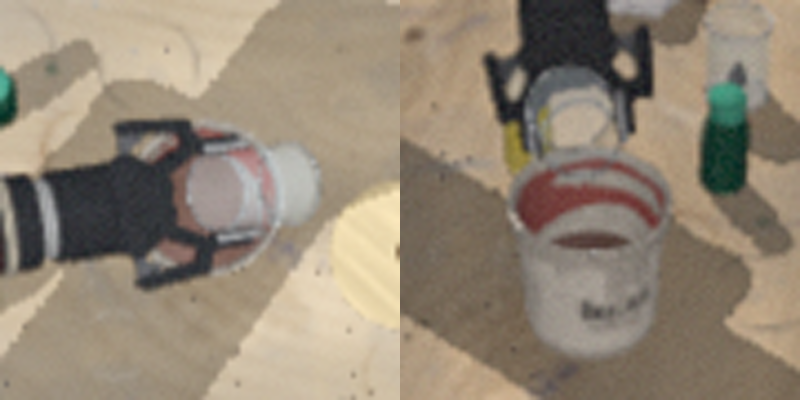

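Both views show the tipped beaker (top (295,185), side (575,120)) empty, so the stones are in the tub. Next I right it and carry it to the tray.

Run:
```python
from pour import *
s=cur()[2]
f=go(*pose(-80,12,-95,.25)); T,o=pose(-80,25,0,.26); g=go(T,o,f); print(ik6(T,o,s["joints"]+[0,0,0,0,0,3]))
for z in(.25,.075):
  for psi in(-60,-50):
    T,o=pose(psi,25,0,z,np.array([.512,.237]));print(psi,T,ik6(T,o))
```

```text
slide [ 0.222 -0.866 -0.224] ang [-0.179  0.222  9.375]
slide [-0.098  0.49  -0.299] ang [ 1.234  1.347 11.819]
(array([-0.1474555 ,  0.2773829 , -0.7671343 , -0.0699646 , -1.03474249,
        0.90257738]), np.float64(1.1767052332523063e-10))
-60 [0.52332885 0.21737786 0.23943454] (array([ 0.77741151,  0.69346187, -0.02509113,  1.34619736, -1.07014807,
        2.12130824]), np.float64(3.3035546520565617e-10))
-50 [0.52656409 0.2196432  0.23943454] (array([ 0.79159925,  0.55360665, -0.25795955,  0.95677   , -1.12519541,
        1.78907181]), np.float64(3.30596661157756e-13))
-60 [0.52332885 0.21737786 0.06443454] (array([ 0.77741151,  0.92100475, -0.11032816,  1.03341745, -1.07014807,
        2.12130825]), np.float64(3.0458752187101366e-11))
-50 [0.52656409 0.2196432  0.06443454] (array([ 0.79159925,  0.8112352 , -0.3544484 ,  0.6026526 , -1.12519541,
        1.78907181]), np.float64(2.599587212159803e-14))
```

Request:
arm_command(deltas=[{"slide": [0.05, -0.3, -0.05], "angular": [0, 0, 1.3], "gripper": -0.2}, {"slide": [0.1, -0.5, -0.1], "angular": [-0.1, 0.1, 2.6], "gripper": -0.2}, {"slide": [0.15, -0.7, -0.15], "angular": [-0.1, 0.1, 3.9], "gripper": -0.2}, {"slide": [0.2, -0.8, -0.2], "angular": [-0.1, 0.15, 5.2], "gripper": -0.2}, {"slide": [0.22, -0.86, -0.22], "angular": [-0.15, 0.2, 6.5], "gripper": -0.2}])

```text
time_s: 16.02
tcp_pos: [0.4914, -0.2989, 0.245]
orientation: [0.37, 0.345, 0.695, -0.511]
wrist_force: [0.5, 0.7, -2.1]
gripper_width: 0.0627
```

Run:
```python
from pour import *
t,r,s=cur();print(t,s["joints"].round(2),s["gripper_width"])
go(*pose(-80,25,0,.26));go(*pose(-55,25,0,.24,np.array([.512,.237])))
```

```text
[ 0.49138354 -0.29893417  0.24503015] [-0.14  0.46 -0.98 -0.84 -1.21 -1.47] 0.0626680143170896
slide [-0.273  0.414 -0.304] ang [ 0.973  1.734 14.612]
slide [  1.231   4.002 -12.273] ang [-2.035  3.453 13.382]
```

Request:
arm_command(deltas=[{"slide": [-0.27, 0.41, -0.3], "angular": [0.97, 1.73, 14.6], "gripper": -0.2}, {"slide": [-0.27, 0.41, -0.3], "angular": [0.97, 1.73, 14.6], "gripper": -0.2}, {"slide": [-0.27, 0.41, -0.3], "angular": [0.97, 1.73, 14.6], "gripper": -0.2}, {"slide": [-0.27, 0.41, -0.3], "angular": [0.97, 1.73, 14.6], "gripper": -0.2}, {"slide": [-0.27, 0.41, -0.3], "angular": [0.97, 1.73, 14.6], "gripper": -0.2}])

```text
time_s: 16.65
tcp_pos: [0.5089, -0.2844, 0.2491]
orientation: [0.509, 0.649, 0.478, -0.3]
wrist_force: [0.2, -1.7, -0.5]
gripper_width: 0.0628
```

Run:
```python
from pour import *
t,r,s=cur();print(t,s["joints"].round(2),s["gripper_width"])
go(*pose(-55,25,0,.24,np.array([.512,.237])))
p=manip.grab_frame("top");save("t7",p)
```

```text
[ 0.50889746 -0.2843926   0.24906827] [-0.11  0.38 -0.75 -0.14 -1.2  -0.21] 0.06276283707290455
slide [  4.542  -0.114 -11.738] ang [-1.157  3.471  6.869]
```

Request:
arm_command(deltas=[{"slide": [4.54, -0.11, -11.74], "angular": [-1.16, 3.47, 6.87], "gripper": -0.2}, {"slide": [4.54, -0.11, -11.74], "angular": [-1.16, 3.47, 6.87], "gripper": -0.2}, {"slide": [4.54, -0.11, -11.74], "angular": [-1.16, 3.47, 6.87], "gripper": -0.2}, {"slide": [4.54, -0.11, -11.74], "angular": [-1.16, 3.47, 6.87], "gripper": -0.2}, {"slide": [4.54, -0.11, -11.74], "angular": [-1.16, 3.47, 6.87], "gripper": -0.2}])

```text
time_s: 17.32
tcp_pos: [0.5183, -0.0032, 0.2374]
orientation: [0.525, 0.788, 0.316, 0.056]
wrist_force: [1.0, 0.6, -1.1]
gripper_width: 0.0631
```

Run:
```python
from pour import *
t,r,s=cur();print(t,s["joints"].round(2),s["gripper_width"])
go(*pose(-55,25,0,.24,np.array([.512,.237])))
p=manip.grab_frame("top")
for n in("blue_1","tray"):
    for d in manip.spot_in(p,n)[:5]: print(n,d["p"],np.round(d["xyz"],3))
z=lambda f,a,b,c,d:cv2.resize(f[a:b,c:d],(400,400),interpolation=cv2.INTER_CUBIC)
cv2.imwrite("pics/i.png",np.hstack([z(p["frame"],160,230,250,320),z(p["frame"],160,230,130,200)])[:,:,::-1])
```

```text
[ 0.51833944 -0.00324103  0.23737357] [ 0.43  0.33 -0.62  0.49 -1.11  1.16] 0.06314186560895732
slide [ 3.269 -1.48  -4.231] ang [-0.274  0.769  1.591]
tray 0.9 [0.545 0.263 0.012]
```

View pics/i.png

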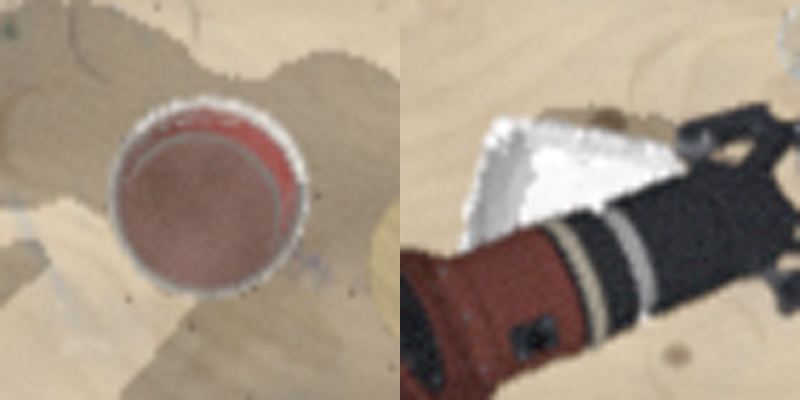

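The tub floor shows no obvious blue in this crop, so I check by numbers: colour differences in the tub before and after the pour, and blue anywhere in the views.

Run:
```python
from pour import *
def bl(n):
    f=cv2.imread(f"pics/{n}.png").astype(float) if isinstance(n,str) else n["frame"][:,:,::-1].astype(float)
    return f,f[:,:,0]-f[:,:,2]
now=manip.grab_frame("top");sd=manip.grab_frame("side");save("t8",now);save("s8",sd)
for n in("t0","t2","t5","t6","t7","t8"):
    if n=="t0": n="top0"
    f,b=bl(n); yy,xx=np.mgrid[:384,:512]; m=(xx-286.5)**2+(yy-195)**2<14**2
    m2=(b>20)&(yy>150)&(yy<260)&(xx>95)&(xx<340)
    nl,_,st,ce=cv2.connectedComponentsWithStats(m2.astype(np.uint8))
    print(n,"tub b-r max",np.sort(b[m])[-5:],"mean bgr",f[m].mean(0).round(),[(ce[i].round(),st[i,4]) for i in range(1,nl) if st[i,4]>2])
for n in("side0","s2","s4","s5","s6","s8"):
    f,b=bl(n); m2=(b>20)&(np.mgrid[:384,:512][0]>110); m2[:, :170]=0; m2[:,300:]=0
    nl,_,st,ce=cv2.connectedComponentsWithStats(m2.astype(np.uint8)); print(n,[(ce[i].round(),st[i,4]) for i in range(1,nl) if st[i,4]>2])
a,_=bl("t2");c,_=bl("t8")
z=lambda f:cv2.resize(np.clip((f[172:218,264:310]-30)*2.,0,255).astype(np.uint8),(390,390),interpolation=cv2.INTER_CUBIC)
cv2.imwrite("pics/j.png",np.hstack([z(a),z(c)]))
```

```text
top0 tub b-r max [-56. -56. -56. -55. -55.] mean bgr [159. 201. 220.] [(array([238., 170.]), np.int32(98)), (array([206., 213.]), np.int32(11)), (array([202., 217.]), np.int32(10)), (array([210., 218.]), np.int32(7)), (array([206., 221.]), np.int32(8)), (array([114., 246.]), np.int32(176)), (array([124., 254.]), np.int32(43)), (array([112., 256.]), np.int32(4)), (array([117., 257.]), np.int32(16))]
t2 tub b-r max [-19. -18. -17. -17. -15.] mean bgr [104. 112. 144.] [(array([238., 171.]), np.int32(98)), (array([114., 246.]), np.int32(179)), (array([124., 254.]), np.int32(45)), (array([112., 256.]), np.int32(4)), (array([117., 257.]), np.int32(16))]
t5 tub b-r max [14. 14. 14. 15. 15.] mean bgr [102. 102. 113.] [(array([238., 171.]), np.int32(98)), (array([302., 208.]), np.int32(52))]
t6 tub b-r max [10. 10. 10. 11. 13.] mean bgr [111. 112. 122.] [(array([338., 151.]), np.int32(3)), (array([238., 170.]), np.int32(97))]
t7 tub b-r max [11. 12. 13. 13. 14.] mean bgr [118. 118. 126.] [(array([238., 170.]), np.int32(98)), (array([114., 246.]), np.int32(179)), (array([124., 254.]), np.int32
[... 1726 characters left out ...]
76., 365.]), np.int32(46)), (array([187., 364.]), np.int32(9))]
s6 [(array([198., 137.]), np.int32(66)), (array([268., 189.]), np.int32(131)), (array([177., 349.]), np.int32(8)), (array([242., 373.]), np.int32(2129)), (array([186., 359.]), np.int32(5)), (array([175., 365.]), np.int32(43)), (array([187., 363.]), np.int32(6))]
s8 [(array([192., 125.]), np.int32(47)), (array([209., 125.]), np.int32(67)), (array([201., 136.]), np.int32(121)), (array([268., 188.]), np.int32(118)), (array([267., 201.]), np.int32(3)), (array([177., 350.]), np.int32(9)), (array([242., 373.]), np.int32(2124)), (array([186., 359.]), np.int32(7)), (array([175., 365.]), np.int32(42)), (array([187., 364.]), np.int32(6))]
```

View pics/j.png

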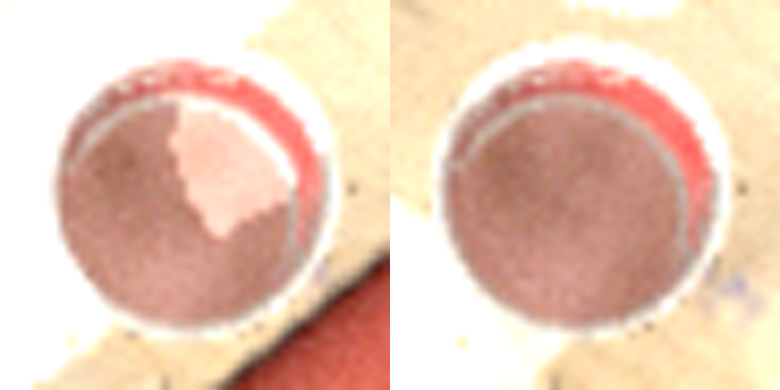

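The brown surface in the tub is a raised residue disc. It is the same before and after and wider than the floor, so it would hide the stones. No new blue blob shows on the bench in either view, and the beaker's 43 px of blue in the side view is gone, so the stones must be in the tub. I go on to the tray.

Request:
arm_command(deltas=[{"slide": [3.27, -1.48, -4.23], "angular": [-0.27, 0.77, 1.59], "gripper": -0.2}, {"slide": [3.27, -1.48, -4.23], "angular": [-0.27, 0.77, 1.59], "gripper": -0.2}, {"slide": [3.27, -1.48, -4.23], "angular": [-0.27, 0.77, 1.59], "gripper": -0.2}, {"slide": [3.27, -1.48, -4.23], "angular": [-0.27, 0.77, 1.59], "gripper": -0.2}, {"slide": [3.27, -1.48, -4.23], "angular": [-0.27, 0.77, 1.59], "gripper": -0.2}])

```text
time_s: 18.2
tcp_pos: [0.5257, 0.2172, 0.2273]
orientation: [0.513, 0.804, 0.257, 0.158]
wrist_force: [-0.1, -0.4, -1.8]
gripper_width: 0.0633
```

Run:
```python
from pour import *
t,r,s=cur();print(t,s["joints"].round(2),s["qd"].round(2),s["gripper_width"])
m=np.array([.512,.237])
go(*pose(-55,25,0,.24,m));go(*pose(-55,25,0,.12,m));go(*pose(-55,25,0,.079,m))
print("tilt",np.degrees(np.arccos(min(1,r.apply(ut)[2]))))
```

```text
[0.52566214 0.21724588 0.22729692] [ 0.78  0.64 -0.15  1.14 -1.1   1.95] [-0.04 -0.04 -0.08 -0.05 -0.01 -0.04] 0.0632666439688465
slide [ 0.003  0.034 -0.053] ang [-0.008  0.022  0.067]
slide [ 0.032 -2.683  1.217] ang [-0.008  0.022  0.067]
slide [ 0.042 -3.612  1.652] ang [-0.008  0.022  0.067]
tilt 0.5657338119339348
```

Request:
arm_command(deltas=[{"slide": [0.01, -1.1, 0.5], "angular": [0, 0, 0.07], "gripper": -0.2}, {"slide": [0.02, -2.2, 1.0], "angular": [0, 0, 0.07], "gripper": -0.2}, {"slide": [0.03, -3.1, 1.41], "angular": [0, 0, 0.07], "gripper": -0.2}, {"slide": [0.04, -3.6, 1.65], "angular": [0, 0, 0.07], "gripper": -0.2}, {"slide": [0.04, -3.6, 1.65], "angular": [0, 0, 0.07], "gripper": -0.2}])

```text
time_s: 18.82
tcp_pos: [0.524, 0.2149, 0.069]
orientation: [0.513, 0.805, 0.252, 0.159]
wrist_force: [-0.3, -0.4, -0.3]
gripper_width: 0.0632
```

Request:
arm_command(deltas=[{"slide": [0, 0, 0], "angular": [0, 0, 0], "gripper": -0.2}, {"slide": [0, -0.07, 0.03], "angular": [0, 0, 0], "gripper": -0.2}, {"slide": [0, -0.11, 0.05], "angular": [0, 0, 0], "gripper": -0.2}])

```text
time_s: 19.2
tcp_pos: [0.5245, 0.2178, 0.0659]
orientation: [0.512, 0.805, 0.252, 0.161]
wrist_force: [-0.0, 0.6, -1.3]
gripper_width: 0.0631
```

Run:
```python
from pour import *
t,r,s=cur();print(t,s["wrist_force"],s["gripper_width"],s["qd"].round(2))
m=np.array([.512,.237])
go(*pose(-55,25,0,.071,m))
print("tilt",np.degrees(np.arccos(min(1,r.apply(ut)[2]))))
```

```text
[0.52454156 0.21775745 0.06591961] [-1.12216874e-04  5.71498948e-01 -1.26378164e+00] 0.0631460787812916 [ 0.    0.03 -0.   -0.02 -0.   -0.  ]
slide [ 0.019 -0.127  0.051] ang [-0.01   0.016 -0.022]
tilt 0.13075658165962578
```

Request:
arm_command(deltas=[{"slide": [0, -0.05, 0.025], "angular": [0, 0, 0], "gripper": -0.2}, {"slide": [0, -0.1, 0.045], "angular": [0, 0, 0], "gripper": -0.2}, {"slide": [0, -0.1, 0.045], "angular": [0, 0, 0], "gripper": -0.2}])

```text
time_s: 19.58
tcp_pos: [0.5244, 0.2177, 0.0619]
orientation: [0.513, 0.804, 0.253, 0.161]
wrist_force: [-3.3, 0.9, 8.0]
gripper_width: 0.0633
```

Request:
arm_command(deltas=[{"slide": [0, -0.03, 0.015], "angular": [0, 0, 0], "gripper": -0.2}, {"slide": [0, -0.03, 0.015], "angular": [0, 0, 0], "gripper": -0.2}])

```text
time_s: 19.82
tcp_pos: [0.5245, 0.2176, 0.0618]
orientation: [0.514, 0.804, 0.253, 0.162]
wrist_force: [-8.4, 0.5, 17.1]
gripper_width: 0.0628
```

Request:
arm_command(deltas=[{"slide": [0, 0.05, -0.02], "angular": [0, 0, 0], "gripper": -0.2}, {"slide": [0, 0.05, -0.02], "angular": [0, 0, 0], "gripper": 1}, {"slide": [0, 0.05, -0.02], "angular": [0, 0, 0], "gripper": 1}, {"slide": [0, 0.05, -0.02], "angular": [0, 0, 0], "gripper": 1}, {"slide": [0, 0.05, -0.02], "angular": [0, 0, 0], "gripper": 1}])

```text
time_s: 20.45
tcp_pos: [0.5243, 0.2175, 0.0616]
orientation: [0.512, 0.805, 0.252, 0.161]
wrist_force: [-0.5, 0.5, -0.2]
gripper_width: 0.0854
```

Run:
```python
from pour import *
t,r,s=cur();print(t,s["wrist_force"],s["gripper_width"])
o=ori(-55,25); go(t+[0,0,.15],o)
p=manip.grab_frame("wrist")
for d in manip.spot_in(p,"beaker_blue")[:2]: print(d["p"],np.round(d["xyz"],3))
```

```text
[0.52430553 0.21747614 0.06161267] [-0.51136806  0.46556817 -0.23808038] 0.0853607919494944
slide [ 2.000e-03  3.397e+00 -1.589e+00] ang [-0.009  0.02  -0.013]
0.76 [0.497 0.259 0.066]
```

Request:
arm_command(deltas=[{"slide": [0, 0.5, -0.23], "angular": [0, 0, 0], "gripper": 1}, {"slide": [0, 1.4, -0.65], "angular": [0, 0, 0], "gripper": 1}, {"slide": [0, 2.4, -1.12], "angular": [0, 0, 0], "gripper": 1}, {"slide": [0, 3.4, -1.6], "angular": [0, 0, 0], "gripper": 1}, {"slide": [0, 3.4, -3], "angular": [0, 0, 0], "gripper": 1}])

```text
time_s: 21.18
tcp_pos: [0.4958, 0.2579, 0.2405]
orientation: [0.512, 0.806, 0.249, 0.162]
wrist_force: [0.6, 0.7, -0.6]
gripper_width: 0.0859
```

Run:
```python
from pour import *
t,r,s=cur();print(t,s["wrist_force"],s["gripper_width"],s["joints"].round(2))
# look into the tub from above: tool down, TCP so that the wrist camera is over the tub
T=np.array([.53,-.27,.33]); o=ori(-27,90); a=go(T,o); print(ik6(T,o))
p=manip.grab_frame("top");save("t9",p);q=manip.grab_frame("side");save("s9",q)
for k in(p,q):
  for n in("beaker_blue","beaker_dark","bottle_1","lid","blue_1"):
    for d in manip.spot_in(k,n)[:3]: print(n,d["p"],np.round(d["xyz"],3))
z=lambda f,a,b,c,d:cv2.resize(f[a:b,c:d],(400,400),interpolation=cv2.INTER_CUBIC)
cv2.imwrite("pics/k.png",np.hstack([z(p["frame"],150,250,120,220),z(q["frame"],120,240,190,310)])[:,:,::-1])
```

```text
[0.49581463 0.25787543 0.24046179] [ 0.62971805  0.69002773 -0.63315389] 0.08586830984176363 [ 0.87  0.68 -0.04  1.35 -1.07  2.14]
slide [-6.773  6.875  9.314] ang [ 7.949  1.976 -3.184]
(array([-5.93696357e-01,  4.03899573e-01,  2.67270022e-01,  1.43416678e+00,
        1.33599326e-14, -1.22457459e-01]), np.float64(4.574690532337315e-14))
beaker_blue 0.61 [0.515 0.242 0.044]
beaker_dark 0.73 [0.628 0.059 0.04 ]
beaker_dark 0.66 [0.509 0.247 0.015]
bottle_1 0.5 [ 0.604 -0.078  0.092]
bottle_1 0.49 [ 0.428 -0.066  0.107]
lid 0.84 [ 0.496 -0.692  0.006]
lid 0.66 [ 0.475 -0.455  0.009]
beaker_blue 0.77 [0.506 0.214 0.066]
beaker_dark 0.51 [0.627 0.039 0.067]
bottle_1 0.68 [ 0.436 -0.078  0.067]
bottle_1 0.47 [ 0.617 -0.09   0.064]
lid 0.93 [ 0.479 -0.466  0.006]
lid 0.57 [ 0.502 -0.7    0.004]
```

View pics/k.png

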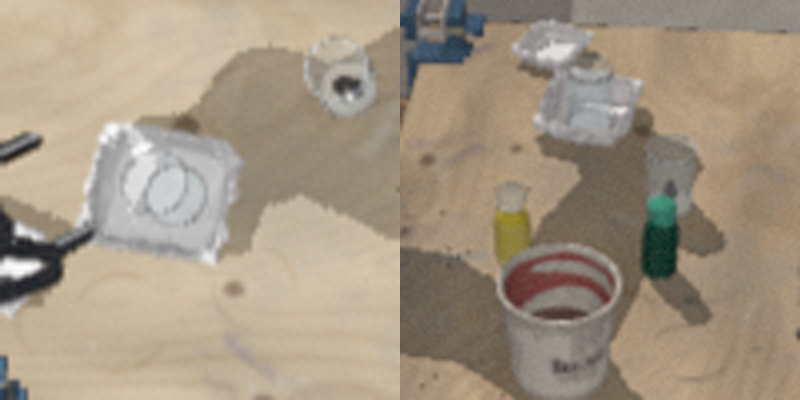

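The beaker stands upright and empty in the larger tray (top view (165,185), side (590,110)). The dark beaker and the bottles are where they were. There is time left, so I look straight down into the tub with the wrist camera to confirm the stones.

Run:
```python
from pour import *
T=np.array([.58,-.30,.30]); o=ori(-27,90); a=go(T,o); print(ik6(T,o))
```

```text
slide [-6.225  6.833 10.808] ang [ 7.945  1.998 -3.141]
(array([-5.88910161e-01,  5.32686574e-01,  3.95104652e-01,  1.43321440e+00,
        1.52159427e-14, -1.17671263e-01]), np.float64(8.532140023795854e-14))
```

Request:
arm_command(deltas=[{"slide": [-6.22, 6.83, 10.8], "angular": [7.94, 2.0, -3.14], "gripper": 1}, {"slide": [-6.22, 6.83, 10.8], "angular": [7.94, 2.0, -3.14], "gripper": 1}, {"slide": [-6.22, 6.83, 10.8], "angular": [7.94, 2.0, -3.14], "gripper": 1}, {"slide": [-6.22, 6.83, 10.8], "angular": [7.94, 2.0, -3.14], "gripper": 1}, {"slide": [-6.22, 6.83, 10.8], "angular": [7.94, 2.0, -3.14], "gripper": 1}])

```text
time_s: 22.4
tcp_pos: [0.5292, 0.0278, 0.2587]
orientation: [0.23, 0.876, 0.42, 0.058]
wrist_force: [1.7, 0.6, -0.7]
gripper_width: 0.0854
```

Run:
```python
from pour import *
t,r,s=cur();print(t,s["joints"].round(2),s["time_s"])
T=np.array([.58,-.30,.30]); o=ori(-27,90); a=go(T,o)
```

```text
[0.52924537 0.02779839 0.25867551] [ 0.16  0.11 -0.42  0.78 -0.41  0.78] 22.4
slide [-5.526  5.807  2.362] ang [ 3.285  1.021 -1.448]
```

Request:
arm_command(deltas=[{"slide": [-5.53, 5.81, 2.36], "angular": [3.28, 1.02, -1.45], "gripper": 1}, {"slide": [-5.53, 5.81, 2.36], "angular": [3.28, 1.02, -1.45], "gripper": 1}, {"slide": [-5.53, 5.81, 2.36], "angular": [3.28, 1.02, -1.45], "gripper": 1}, {"slide": [-5.53, 5.81, 2.36], "angular": [3.28, 1.02, -1.45], "gripper": 1}, {"slide": [-5.53, 5.81, 2.36], "angular": [3.28, 1.02, -1.45], "gripper": 1}])

```text
time_s: 23.02
tcp_pos: [0.5738, -0.2696, 0.2953]
orientation: [0.001, 0.854, 0.52, -0.001]
wrist_force: [2.1, -0.4, 0.1]
gripper_width: 0.0853
```

Request:
arm_command(deltas=[{"slide": [0, 0, 0], "angular": [0, 0, 0], "gripper": 1}])

```text
time_s: 23.15
tcp_pos: [0.5737, -0.2714, 0.2948]
orientation: [0.002, 0.855, 0.519, -0.001]
wrist_force: [-0.3, -0.0, 0.7]
gripper_width: 0.0855
```

Run:
```python
from pour import *
t,r,s=cur();print(t,s["joints"].round(2),s["time_s"],s["qd"].round(2))
go(np.array([.58,-.30,.30]),ori(-27,90))
p=manip.grab_frame("wrist");save("w9",p);W=np.array(p["world_to_cam"]);print("cam",(-W[:3,:3].T@W[:3,3]).round(3),proj(p,[.505,-.262,.134]),proj(p,[.505,-.262,.005]))
for d in manip.spot_in(p,"blue_1"): print(d["p"],np.round(d["xyz"],3))
f=p["frame"].astype(int);m=(f[:,:,2]-f[:,:,0]>15);nl,_,st,ce=cv2.connectedComponentsWithStats(m.astype(np.uint8))
print([(ce[i].round(),st[i,4]) for i in range(1,nl) if st[i,4]>40])
```

```text
[ 0.5737399  -0.27137342  0.29477497] [-0.55  0.49  0.31  1.39 -0.   -0.07] 23.15 [ 0.07 -0.04 -0.07 -0.    0.02  0.04]
slide [-0.563  0.469 -0.127] ang [ 0.013  0.033 -0.061]
cam [ 0.5   -0.232  0.438] [231. 102.] [238.  95.]
[(array([439., 112.]), np.int32(1488)), (array([372., 261.]), np.int32(57)), (array([192., 330.]), np.int32(2090)), (array([250., 316.]), np.int32(227)), (array([  2., 340.]), np.int32(47)), (array([212., 346.]), np.int32(133)), (array([255., 350.]), np.int32(190))]
```

View pics/w9.png

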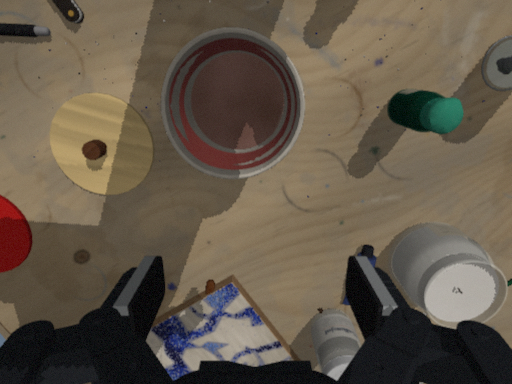

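```bash
python3 -c "
from workcell import manip
print(manip.close_job())"
```

```text
the job is handed in; nothing more can be done
None
```

I did every step you asked for and handed the job in at about 23 s. The one thing I could not see directly is the stones inside the tub.

- **Lid:** the plywood lid lies flat, knob up, on the bench beside the tub at about (0.475, -0.455). The last wrist picture shows it there.
- **Stones:** I tipped the beaker to about 144° over the middle of the tub and jogged it.
    - Afterwards both cameras showed the beaker empty, and there was no new blue on the bench.
    - The stone network found none anywhere. A raised brown residue surface, about 75 mm up in the tub, covers the floor. I conclude that all four stones lie beneath it because they show up nowhere else.
- **Beaker:** it stands upright and empty in the larger foil tray, at about (0.51, 0.24). I lowered it until it touched the tray floor (about 17 N at the wrist at most) before letting go.
- **Bystanders:** after the beaker was set down, the networks and the picture showed the dark beaker and both bottles where they started. The gripper was touching nothing when I handed in.

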